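Clamp the relay lens back on the optical table

ROBOT

A 6-joint arm with a two-finger parallel gripper is mounted at the origin on the work surface. World frame = base frame: x ahead of the robot, y to its left, z up, the work surface at z = 0. Lengths are in m, angles in rad, forces in N, time in s.
With the tool pointing down it reaches from about 0.35 to 0.725 m from the base axis. Payload 6 kg.
Tool frame: the origin (TCP) lies midway between the tips of the shut fingers; the grasp point (between the pads) lies 19 mm behind it; z points along the fingers, y is the direction in which the jaws open and shut (so a half turn about z gives the same grasp; the last joint's range is limited). The gripper opens to 85 mm and grips with 20 to 120 N. Pads are 22 mm wide; open, the fingers measure 114 mm over their backs; the gripper's body (76 mm by 85 mm) begins 54 mm behind the grasp point. The pads swing forward as they close: fully open they stand 13 mm farther back than shut.
Start: joints at [-0.877, 0.04, 0.085, 0, -1.615, -0.334], TCP at [0.211, -0.562, 0.231] pointing down, gripper open.
Joint ranges: [-2.56, 2.56], [-1.29, 2.01], [-1.08, 1.49], [-3.29, 1.98], [-2.81, -0.18], [-2.99, 2.99]. Speed limits (rad/s): [2.57, 2.57, 3.01, 3.14, 3.14, 3.14].

INTERFACE

Orientations are given as a unit quaternion [w, x, y, z].
In Python, from rig import sense, eyes, robot, finder gives the robot as it stands.
- The arm moves only by the shell command python3 -m inch 'ROWS' [FORCE]. ROWS is JSON, a list of rows, each an object of numbers: "jaw": the opening in per cent of the stroke, from 0 (shut) to 100 (fully open); "x", "y", "z": the shift along the world's x, y, z in mm; "spin": the turn about the world's z in rad. In form: [{"jaw": .., "x": .., "y": .., "z": .., "spin": ..}, ...]. A call has 1 to 20 rows; each row is the pose to reach, as a shift and turn from the pose commanded when the call began; what a row does not reach only later rows make up. A row lasts 1/12 s, in which the tool goes at most 41.7 mm and 7.16 degrees, less where a joint would pass 70% of its speed; a pose out of reach is approached as far as the arm can. A call with a gripper value outside its range is refused whole. The fingers move at their own pace and stop on an object; FORCE is the grip in N (left out, the last holds). Time passes only in rows, so rows that repeat a pose let the fingers close. It gives the time, the measured TCP pose, the force and the opening at its end, in the units of the state.
- sense(): the state, without advancing time (a new reading comes with each control period).
- eyes.capture(name): name is "side" or "top" or "wrist"; returns (picture, depth): 420x560x3 uint8, blue, green, red; 420x560 float32, m along the optical axis (not along the pixel's ray), 0 where there is no reading.
- eyes.camera_model(name): a dict with "vertical_fov" (degrees; the focal length in pixels is half the picture's height over the tangent of half this angle, whatever the lens; pixels are square), "cx", "cy" (the principal point, pixels), "position" and "attitude" of the camera in the world. Camera axes: x right, y down, z forward; pixel columns grow to the right and rows downward; lengths in m; the calibration is good to about 2 mm. A picture is of the moment at which its call begins: read the wrist's pose just before it. camera_model takes no time and is no camera call; for the wrist camera it gives the pose at the moment of the call.
- robot.job_done(): hands the job in, once; it reports no verdict.
Trained networks look in the newest picture that a camera, given by its name, has taken for a name from the list of things; names that differ only in an ending like _2 or _b are one class to them, and where a whole thing is asked for, a point or a joint stands for the part that bears it (a point fixed in the world has none). Each returns a list of dicts, best first, with "p" (0 to 1); they miss things now and then, are a little off and sometimes report something else, mostly with a low value. They report only what shows in the picture. A call takes as long as a camera call. They do not tell look-alikes from the thing itself.
- finder.masks_of(camera, query): "mask" (420x560 bool, what is visible of it) and "xy" ([column, row] in pixels, amid what is visible of it).
- finder.mark_of(camera, query): "xy" ([column, row] in pixels: a listed point, or the origin of a listed thing).
The state is a dict: "t": time; "q": joint angles; "qd": joint speeds; "effort": joint torques, N m; "tcp_pos": TCP position; "tool_rot": TCP orientation; "force": force on the tool from outside, world axes, zero at the start; "torque": the same for the moment, N m; "grip_width": finger opening in m.
Only numpy, scipy, OpenCV 4.12 (cv2) and the standard library are available. Lean on these libraries where they do the work, as an engineer would, in place of code of your own. Each camera call takes 0.05 s, during which the arm holds its last target.

TASK

The pedestal-mounted lens has been taken out for cleaning. Stand it back in the mouth of the open fork clamp, its foot flat on the table and pushed fully home under the prongs, with the lens facing squarely along the line from the lamp to the iris; then screw the fork's knurled thumbscrew down, clockwise, until it is tight and the fork holds the foot fast. Do not touch the glass, and leave the other things on the table where they are.

Things in the scene. Friction and masses are not known exactly. Their poses are not given: they have to be found in the camera images.
- lens: The loose lens, 74 mm tall, 0.28 kg, on the left or right, in front of the fixed parts. From below: round steel foot 40 mm wide, 6 mm thick; shaft 22 mm thick up to 38 mm; square black mount 36 mm wide (x), 36 mm high, 12 mm thick (y), with a 25 mm lens in it. Origin under the foot's centre; x along the mount's width, y along the optical axis, z up. Either face may look to the lamp.
- lens_mid (a point): Centre of the lens and of its square mount, 56 mm above the underside of the foot, on the shaft's axis. Same axes as the lens. Take the mount by its two side edges (36 mm apart along x), so that the glass is not touched.
- lens_glass: The glass of the lens, 25 mm in diameter, in the middle of the mount, sunk 3 mm below its front and back faces. Not to be touched. Origin under the centre of the foot.
- seat (a point): Fixed point on the table (height 0): where the foot's axis is when it is fully home, the shaft touching the rounded bottom of the fork's slot. x points level from the fork's open mouth to the thumbscrew (the way the foot is pushed in), y along the light line to the lamp, z up.
- light_line: The fixed parts: a black lamp head 51 mm in diameter, axis 56 mm up, 83 to 162 mm from the seat in +y, top at 81 mm; a round black iris 46 mm in diameter, 105 to 115 mm from the seat in -y, top at 79 mm. Origin and axes as seat; the lamp shines along -y through the place of the lens to the iris.
- fork: Aluminium fork clamp, 12 mm thick, 46 mm wide. Its slot, 27 mm wide, opens to -x of the seat: prong tips 14 mm before the seat, rounded bottom 11 mm behind it. Pivots on its heel 150 mm behind the seat (its origin) and sinks 0.4 mm at the prongs per rad of screw. At the start the prongs' undersides are 2.6 to 3.3 mm above the height of the 6 mm foot, their tops 22 mm above the table.
- thumbscrew (a joint): Turn of the thumbscrew in rad: 0 fully up, growing clockwise seen from above; 1.25 mm a turn. Starts between 0.3 and 1.8. It turns easily (0.05 N m); the fork meets the foot near 8.5, then presses ever harder, and the screw is tight against a firm stop near 12. It stays where it is left.
- knob_grip (a point): Centre of the thumbscrew's knurled head, on its vertical axis, 75 mm behind the seat (+x of the seat), 50 mm above the table at the start, 48 mm when tight. The head is a steel cylinder 30 mm in diameter and 20 mm tall on a collar 18 mm in diameter; 18 mm are free between the head and the fork below it.
- spare_post: Bystander: a steel post 50 mm tall with a 40 mm foot and no lens, standing loose on the side of the table that the lens is not on.
- driver: Bystander: a screwdriver 180 mm long with a black handle, lying crosswise near the robot.
- lens_tube: Bystander: an empty black tube 31 mm in diameter and 45 mm tall, standing far right.
- shutter_box: Bystander: a white control box 100 x 140 x 40 mm with a dark screen, far left.
Mind the look-alikes: they are no part of the job. Leave any orange look-alike of the lens alone.

How it is judged:
On the way, in this order (a step that is already met when the one before it is completed fails the run):
1. the lens stands with its foot home in the fork's mouth (horizontal distance between lens and seat below 0.005 m and height (world z) of lens below 0.003 m), for 0.2 s.
2. the fork presses on the foot (contact force between fork and lens above 7 N), for 0.2 s.
At the end, for the whole second after the job is handed in: The lens stands upright (within 0.04 rad) with its foot flat on the table and home in the fork, within 4 mm of the seat, its optical axis within 0.12 rad of the line from lamp to iris, and the fork presses on the foot with more than 7 N; everything is at rest (horizontal distance between lens and seat below 0.004 m and height (world z) of lens below 0.003 m and angle between lens's own z axis and vertical below 0.04 rad and angle between the y axis of lens and the y axis of seat, either way round below 0.12 rad and contact force between fork and lens above 7 N and linear speed of lens below 0.01 m/s); the robot touches nothing.
It fails at once if the fingers touch the glass (contact force between the fingers and lens_glass above 0.5 N).
It fails at once if another thing on the table is moved by more than 25 mm (distance of any of spare_post, driver, lens_tube, shutter_box from where it was at the start of the episode above 0.025 m).
It also fails if it takes over 72 s, if anything falls off the work surface, if the arm or the gripper's body presses on something with over 40 N, if the wrist force passes 120 N, or if a joint passes its speed limit or range.

## Working session

There is one attempt and no reset: what is moved stays moved. The work goes in short steps, Python scripts to look and compute and a shell command to move; the robot and the scene stay as the last step left them, time stands still between calls to the robot, and variables do not carry over. Pictures are saved under pics/ and viewed, and the job is handed in when it is done.

```bash
ls; mkdir -p pics; python3 - <<'E'
from rig import sense, eyes, robot, finder
import cv2,json
s=sense();print({k:(v if not hasattr(v,'tolist') else v.tolist()) for k,v in s.items()})
for n in ["side","top","wrist"]:
    im,d=eyes.capture(n);cv2.imwrite(f"pics/{n}0.png",im);print(n,eyes.camera_model(n))
E
```

```text
pics
{'t': 0.0, 'q': [-0.8773200622523044, 0.040798607325368844, 0.08377387497218322, -0.0004743560396857682, -1.6154917975255472, -0.33371104946057845], 'qd': [-0.0010993697993079766, 0.0010773303984830636, -0.0022247016633650746, -0.0004932819535051182, 0.0012101152755933492, 0.0013306876556628473], 'effort': [0.0008027807598409709, -36.821486949920654, 34.74232792854309, 6.932196021080017, -0.005229840899119154, -9.038189716648048e-06], 'tcp_pos': [0.21119701565946952, -0.561239211942911, 0.2302639204318453], 'tool_rot': [-0.0002161968536438839, -0.17892423090695156, 0.9838624516031341, 0.0008655511232434803], 'force': [0.4567772327549241, 0.05238456554630434, -0.3234689414929347], 'torque': [-0.034892128449575524, 0.007326157426478063, -0.0031884911150643], 'grip_width': 0.08536551618901204}
side {'vertical_fov': 45.02941629314495, 'cx': 280.6333769708922, 'cy': 209.61706475996445, 'position': array([-0.02998794,  0.69986371,  0.84091053]), 'attitude': array([ 0.141033  , -0.31717583,  0.85193451, -0.3920673 ])}
top {'vertical_fov': 55.48998241657044, 'cx': 281.2771879950354, 'cy': 217.78396618177214, 'position': array([ 4.06085773e-01, -6.79311390e-04,  1.09688783e+00]), 'attitude': array([ 0.06106549, -0.70233428,  0.70803677, -0.04100605])}
wrist {'vertical_fov': 65.01710624973671, 'cx': 280.61752056419317, 'cy': 206.9455279621236, 'position': array([ 0.13698239, -0.5882193 ,  0.37477996]), 'attitude': array([0.08706079, 0.56230802, 0.81261422, 0.12604852])}
```

View pics/top0.png

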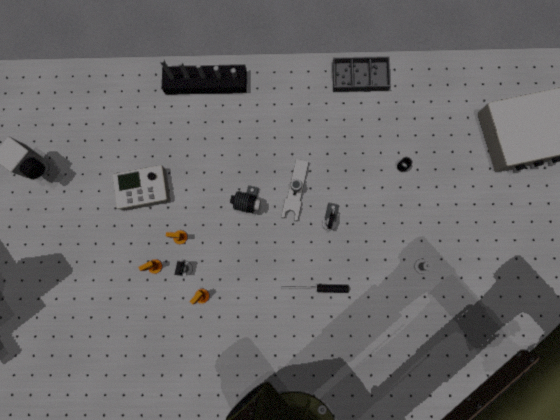

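View pics/side0.png

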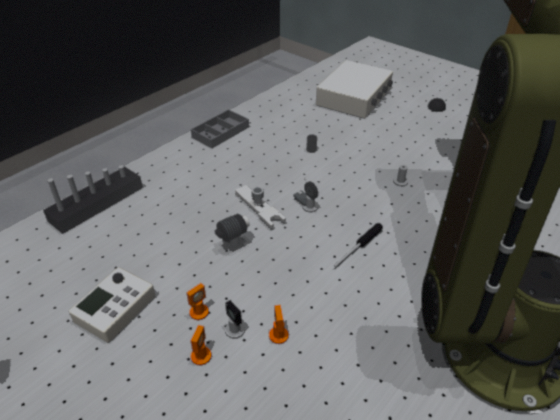

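View pics/wrist0.png

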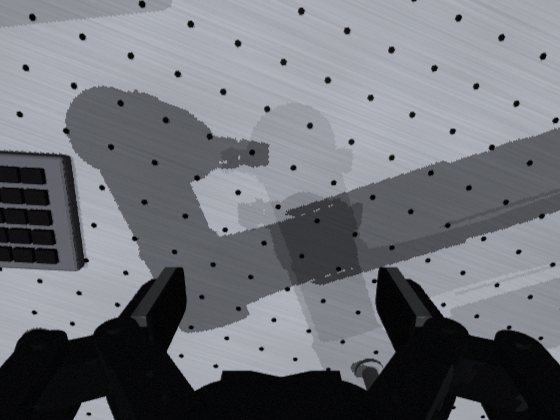

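The black lens is at top (182,267) and side (234,318), with three orange look-alikes around it. The fork mouth is at top (290,213), the lamp at (247,200) and the iris at (331,215). Next I'll measure them.

```bash
cat > h.py <<'E'
from rig import sense, eyes, robot, finder
import numpy as np, cv2
from scipy.spatial.transform import Rotation as R
def cam(n):
    m=eyes.camera_model(n);f=210/np.tan(np.radians(m['vertical_fov']/2));w,x,y,z=m['attitude']
    return f,m['cx'],m['cy'],np.array(m['position']),R.from_quat([x,y,z,w]).as_matrix()
def ray(c,uv,z):
    f,cx,cy,p,A=c;d=A@np.array([(uv[0]-cx)/f,(uv[1]-cy)/f,1]);return p+d*(z-p[2])/d[2]
def cloud(c,dep):
    f,cx,cy,p,A=c;v,u=np.mgrid[0:420,0:560]
    P=np.stack([(u-cx)/f*dep,(v-cy)/f*dep,dep],-1);return P@A.T+p
def proj(c,P):
    f,cx,cy,p,A=c;q=A.T@(np.array(P)-p);return np.array([q[0]/q[2]*f+cx,q[1]/q[2]*f+cy])
E
python3 - <<'E'
from h import *
np.set_printoptions(precision=4,suppress=True)
Z={'lens':0,'lens_mid':.056,'knob_grip':.05,'seat':0,'fork':0,'light_line':0,'spare_post':0,'driver':0.01,'lens_tube':0}
for n in ["top","side"]:
    eyes.capture(n);c=cam(n)
    for k,z in Z.items():
        for r in finder.mark_of(n,k)[:4]:
            print(n,k,round(r['p'],2),np.round(r['xy'],1),ray(c,r['xy'],z)[:2])
im,d=eyes.capture("top");c=cam("top");P=cloud(c,d)
print('table z',np.median(P[300:330,240:270,2]))
cv2.imwrite('pics/crop1.png',cv2.resize(im[140:310,130:350],None,fx=3.5,fy=3.5,interpolation=cv2.INTER_CUBIC))
print(sense()['t'])
E
```

```text
top lens 0.71 [182.4 267.4] [0.4309 0.3027]
top lens 0.65 [200.  292.4] [0.363  0.2524]
top lens 0.56 [157.4 270.5] [0.4228 0.3717]
top lens 0.54 [180.1 238. ] [0.512  0.3115]
top lens_mid 0.81 [179.7 266. ] [0.4333 0.2944]
top lens_mid 0.76 [196.3 297.4] [0.3526 0.2488]
top lens_mid 0.72 [147.2 266.6] [0.4323 0.38  ]
top lens_mid 0.65 [174.8 236.2] [0.5115 0.3098]
top knob_grip 0.4 [294.7 186.2] [ 0.6437 -0.0078]
top seat 0.63 [292.9 216.4] [ 0.5694 -0.0023]
top fork 0.65 [299.  163.7] [ 0.72  -0.021]
top light_line 0.65 [289.7 216.4] [0.5695 0.0066]
top spare_post 0.69 [419.7 263.9] [ 0.436  -0.3437]
top driver 0.7 [310.3 287.9] [ 0.3738 -0.0469]
top lens_tube 0.44 [400.8 166. ] [ 0.7093 -0.3063]
side lens 0.92 [233.1 329.5] [0.433  0.2948]
side lens 0.67 [278.8 333.5] [0.358  0.2422]
side lens 0.62 [198.5 311.9] [0.5173 0.3104]
side lens 0.56 [203.9 355.1] [0.4336 0.3729]
side lens_mid 0.93 [229.8 308.9] [0.4407 0.2918]
side lens_mid 0.92 [197.7 334.9] [0.4429 0.3729]
side lens_mid 0.73 [278.8 318.7] [0.354  0.2473]
side lens_mid 0.68 [193.  294.8] [0.5204 0.3149]
side knob_grip 0.7 [239.2 191.5] [0.6853 0.0144]
side knob_grip 0.6 [256.1 191.5] [ 0.6536 -0.0134]
side seat 0.72 [273.2 222.6] [0.5818 0.0039]
side fork 0.69 [240.3 191.4] [ 0.7286 -0.0312]
side fork 0.35 [256.9 194.2] [ 0.6875 -0.0515]
side light_line 0.74 [276.1 226.8] [0.5664 0.0107]
side spare_post 0.5 [402.3 182.9] [ 0.4235 -0.3476]
side driver 0.66 [355.5 249.5] [ 0.3708 -0.0433]
side driver 0.33 [257.1 196.7] [ 0.6716 -0.0353]
table z 0.0009926874976917688
1.2
```

View pics/crop1.png

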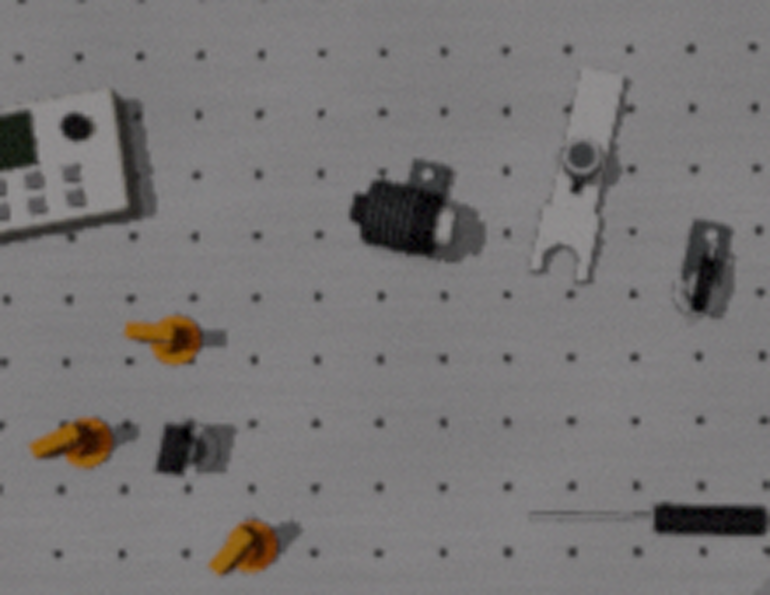

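```bash
python3 - <<'E'
from h import *
np.set_printoptions(precision=3,suppress=True)
s=sense();w,x,y,z=s['tool_rot'];T=R.from_quat([x,y,z,w]).as_matrix();print(T)
c=cam('wrist');print(c[4],c[3]-s['tcp_pos'])
print('center ray at z=.03',ray(c,(280,207),.03)-s['tcp_pos'])
E
```

```text
[[-0.936 -0.352 -0.   ]
 [-0.352  0.936  0.   ]
 [ 0.     0.    -1.   ]]
[[-0.352  0.892  0.284]
 [ 0.936  0.336  0.106]
 [-0.001  0.303 -0.953]] [-0.074 -0.027  0.144]
center ray at z=.03 [ 0.029  0.011 -0.201]
```

```bash
python3 -m inch '[{"x":380,"y":525,"z":50,"spin":1.21},{"x":380,"y":525,"z":50,"spin":1.21},{"x":380,"y":525,"z":50,"spin":1.21},{"x":380,"y":525,"z":50,"spin":1.21},{"x":380,"y":525,"z":50,"spin":1.21},{"x":380,"y":525,"z":50,"spin":1.21},{"x":380,"y":525,"z":50,"spin":1.21},{"x":380,"y":525,"z":50,"spin":1.21},{"x":380,"y":525,"z":50,"spin":1.21},{"x":380,"y":525,"z":50,"spin":1.21},{"x":380,"y":525,"z":50,"spin":1.21},{"x":380,"y":525,"z":50,"spin":1.21},{"x":380,"y":525,"z":50,"spin":1.21},{"x":380,"y":525,"z":50,"spin":1.21},{"x":380,"y":525,"z":50,"spin":1.21},{"x":380,"y":525,"z":50,"spin":1.21},{"x":380,"y":525,"z":50,"spin":1.21},{"x":380,"y":525,"z":50,"spin":1.21},{"x":380,"y":525,"z":50,"spin":1.21}]'
python3 - <<'E'
from h import *
np.set_printoptions(precision=4,suppress=True)
print(np.array(sense()['q']),sense()['qd'])
c=cam('wrist');im,d=eyes.capture('wrist');cv2.imwrite('pics/w1.png',im);np.savez('w1.npz',d=d,im=im,f=c[0],cx=c[1],cy=c[2],p=c[3],A=c[4])
for k,z in {'knob_grip':.05,'seat':0,'fork':0}.items():
    for r in finder.mark_of('wrist',k)[:2]: print(k,round(r['p'],2),np.round(r['xy'],1),ray(c,r['xy'],z)[:2])
E
```

```text
[-0.8773  0.0402  0.0848  0.     -1.6155 -0.3337] [-0.0001  0.0012  0.0015 -0.0002  0.0014 -0.    ]
fork 0.46 [371.  368.8] [ 0.4287 -0.342 ]schema error: expected keys jaw, x, y, z, spin
```

View pics/w1.png

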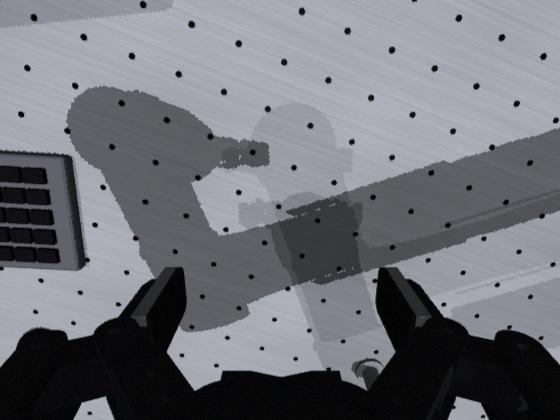

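All five keys are required in every row, so that move was refused and the picture is unchanged.

```bash
python3 -m inch '[{"jaw":100,"x":380,"y":525,"z":50,"spin":1.21},{"jaw":100,"x":380,"y":525,"z":50,"spin":1.21},{"jaw":100,"x":380,"y":525,"z":50,"spin":1.21},{"jaw":100,"x":380,"y":525,"z":50,"spin":1.21},{"jaw":100,"x":380,"y":525,"z":50,"spin":1.21},{"jaw":100,"x":380,"y":525,"z":50,"spin":1.21},{"jaw":100,"x":380,"y":525,"z":50,"spin":1.21},{"jaw":100,"x":380,"y":525,"z":50,"spin":1.21},{"jaw":100,"x":380,"y":525,"z":50,"spin":1.21},{"jaw":100,"x":380,"y":525,"z":50,"spin":1.21},{"jaw":100,"x":380,"y":525,"z":50,"spin":1.21},{"jaw":100,"x":380,"y":525,"z":50,"spin":1.21},{"jaw":100,"x":380,"y":525,"z":50,"spin":1.21},{"jaw":100,"x":380,"y":525,"z":50,"spin":1.21},{"jaw":100,"x":380,"y":525,"z":50,"spin":1.21},{"jaw":100,"x":380,"y":525,"z":50,"spin":1.21},{"jaw":100,"x":380,"y":525,"z":50,"spin":1.21},{"jaw":100,"x":380,"y":525,"z":50,"spin":1.21},{"jaw":100,"x":380,"y":525,"z":50,"spin":1.21}]'
python3 - <<'E'
from h import *
np.set_printoptions(precision=4,suppress=True)
print(np.array(sense()['q']),sense()['qd'])
c=cam('wrist');im,d=eyes.capture('wrist');cv2.imwrite('pics/w2.png',im);np.savez('w2.npz',d=d,im=im,f=c[0],cx=c[1],cy=c[2],p=c[3],A=c[4])
for k,z in {'knob_grip':.05,'seat':0,'fork':0}.items():
    for r in finder.mark_of('wrist',k)[:2]: print(k,round(r['p'],2),np.round(r['xy'],1),ray(c,r['xy'],z)[:2])
E
```

```text
t: 2.98
tcp_pos: [0.5911, -0.0368, 0.2813]
tool_rot: [-0.0, -0.707, 0.707, -0.0]
force: [1.0, -0.8, -0.9]
grip_width: 0.0852
[ 0.2762  0.0311  0.1665  0.0003 -1.7065 -0.2771] [-0.0178 -0.019  -0.0064 -0.0003  0.0035  0.0002]
knob_grip 0.87 [231.6 193.4] [ 0.6472 -0.0117]
seat 0.92 [294.5 195.5] [0.5707 0.0049]
fork 0.96 [179.7 171.1] [ 0.7215 -0.0284]
```

View pics/w2.png

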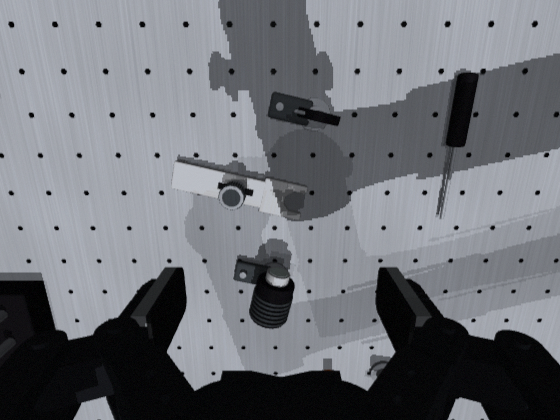

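The wrist picture shows the fork clearly: knob (232,193), seat (294,197), heel (180,171). The iris is above and the lamp below. I'll refine these with depth.

```bash
python3 - <<'E'
from h import *
np.set_printoptions(precision=4,suppress=True)
o=np.load('w2.npz');c=(float(o['f']),float(o['cx']),float(o['cy']),o['p'],o['A'])
P=cloud(c,o['d']);ok=o['d']>0
tab=P[130:150,100:200,2];print('table',np.median(tab), 'right',np.median(P[240:260,400:420,2]))
# knob top
def reg(u0,u1,v0,v1): 
    m=np.zeros((420,560),bool);m[v0:v1,u0:u1]=1;return m&ok
m=reg(205,255,170,220)&(P[...,2]>.05);Q=P[m];print('knob',m.sum(),np.median(Q[:,2]),cv2.minEnclosingCircle(Q[:,:2].astype(np.float32)),Q.mean(0))
m=reg(165,320,145,225)&(P[...,2]>.012)&(P[...,2]<.035);Q=P[m];print('fork z',np.percentile(Q[:,2],[5,25,50,75,95]))
(r0,wh,a)=cv2.minAreaRect(Q[:,:2].astype(np.float32));print('rect',r0,wh,a);print(cv2.boxPoints((r0,wh,a)))
im=o['im'].copy()
vis=np.zeros((420,560),np.uint8);vis[m]=255
big=np.hstack([cv2.resize(im[140:230,165:325],None,fx=4,fy=4,interpolation=cv2.INTER_CUBIC)])
cv2.imwrite('pics/fork.png',np.vstack([big[:300],cv2.cvtColor(cv2.resize(vis[140:230,165:325],None,fx=4,fy=4)[:300],cv2.COLOR_GRAY2BGR)]))
# lamp
m=reg(240,300,255,335)&(P[...,2]>.06);Q=P[m];print('lamp top',np.percentile(Q[:,2],99))
E
```

```text
table 0.0014250300448910291 right 0.0012874279893409502
knob 555 0.060713546209002656 ((0.6467253565788269, -0.010431719943881035), 0.015373892150819302) [ 0.646  -0.0118  0.0601]
fork z [0.0176 0.0196 0.0206 0.0215 0.0226]
rect (0.6432464718818665, -0.009132184088230133) (0.04649293050169945, 0.16998273134231567) 77.64542388916016
[[ 0.5552 -0.0137]
 [ 0.7213 -0.05  ]
 [ 0.7312 -0.0046]
 [ 0.5652  0.0318]]
lamp top 0.08308602513485218
```

View pics/fork.png

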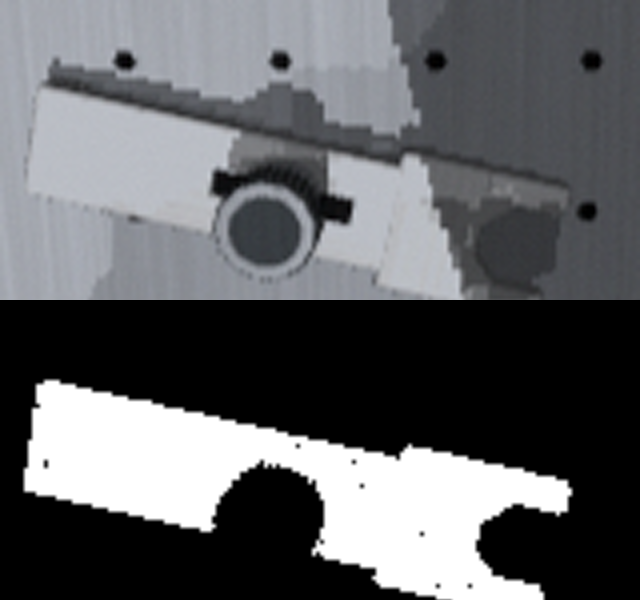

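```bash
python3 -m inch '[{"jaw":75,"x":-155,"y":280,"z":-50,"spin":0},{"jaw":75,"x":-155,"y":280,"z":-50,"spin":0},{"jaw":75,"x":-155,"y":280,"z":-50,"spin":0},{"jaw":75,"x":-155,"y":280,"z":-50,"spin":0},{"jaw":75,"x":-155,"y":280,"z":-50,"spin":0},{"jaw":75,"x":-155,"y":280,"z":-50,"spin":0},{"jaw":75,"x":-155,"y":280,"z":-50,"spin":0},{"jaw":75,"x":-155,"y":280,"z":-50,"spin":0},{"jaw":75,"x":-155,"y":280,"z":-50,"spin":0},{"jaw":75,"x":-155,"y":280,"z":-50,"spin":0},{"jaw":75,"x":-155,"y":280,"z":-50,"spin":0}]'
python3 - <<'E'
from h import *
np.set_printoptions(precision=4,suppress=True)
print(np.array(sense()['q']),sense()['qd'])
c=cam('wrist');im,d=eyes.capture('wrist');cv2.imwrite('pics/w3.png',im);np.savez('w3.npz',d=d,im=im,f=c[0],cx=c[1],cy=c[2],p=c[3],A=c[4])
for k,z in {'lens':0,'lens_mid':.056}.items():
    for r in finder.mark_of('wrist',k)[:4]: print(k,round(r['p'],2),np.round(r['xy'],1),ray(c,r['xy'],z)[:2])
E
```

```text
t: 4.1
tcp_pos: [0.4365, 0.2429, 0.2318]
tool_rot: [0.0, -0.707, 0.708, -0.0]
force: [0.9, 1.0, 0.4]
grip_width: 0.0642
[ 0.9124 -0.2305 -0.1664  0.0003 -1.6341 -0.9135] [-0.0236  0.0055  0.0091  0.0005 -0.0004 -0.001 ]
lens 0.98 [285.3 218.3] [0.4293 0.2996]
lens 0.8 [279.6 278.8] [0.4363 0.3822]
lens 0.74 [349.9 176.7] [0.3543 0.2483]
lens 0.65 [217.8 230.5] [0.512  0.3154]
lens_mid 0.84 [280.3 303.6] [0.4354 0.3813]
lens_mid 0.79 [360.  188.2] [0.3555 0.2478]
lens_mid 0.7 [286.8 235. ] [0.4285 0.2982]
lens_mid 0.66 [209.9 246.4] [0.5099 0.3112]
```

View pics/w3.png

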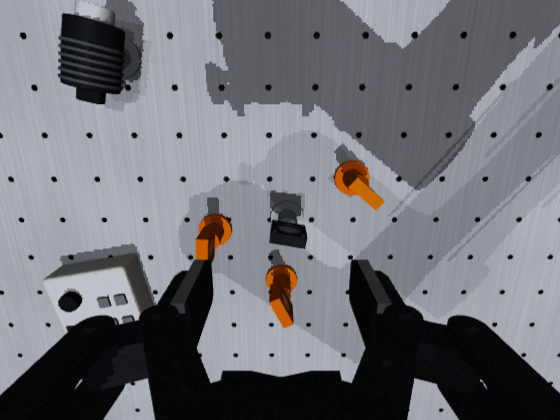

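```bash
python3 - <<'E'
from h import *
np.set_printoptions(precision=4,suppress=True)
o=np.load('w3.npz');c=(float(o['f']),float(o['cx']),float(o['cy']),o['p'],o['A'])
P=cloud(c,o['d'])
m=np.zeros((420,560),bool);m[200:255,262:315]=1
for lo in (.045,.066,.070):
    k=m&(P[...,2]>lo)&(P[...,2]<.09);Q=P[k];r=cv2.minAreaRect(Q[:,:2].astype(np.float32));print(lo,k.sum(),r,np.percentile(Q[:,2],[50,98]));print(cv2.boxPoints(r).tolist())
cv2.imwrite('pics/lens.png',cv2.resize(o['im'][180:270,230:340],None,fx=6,fy=6,interpolation=cv2.INTER_CUBIC))
E
```

```text
0.045 783 ((0.42778414487838745, 0.2950352728366852), (0.013126686215400696, 0.03615952283143997), 79.60000610351562) [0.0745 0.0765]
[[0.4088165760040283, 0.2918435037136078], [0.44438207149505615, 0.28531602025032043], [0.4467517137527466, 0.2982270419597626], [0.41118621826171875, 0.3047545254230499]]
0.066 525 ((0.4277659058570862, 0.29503515362739563), (0.013126872479915619, 0.03612513840198517), 79.62843322753906) [0.0752 0.0766]
[[0.4088168442249298, 0.29183077812194824], [0.4443517029285431, 0.28532713651657104], [0.44671496748924255, 0.298239529132843], [0.4111801087856293, 0.3047431707382202]]
0.07 482 ((0.42777949571609497, 0.29507744312286377), (0.013003647327423096, 0.03614407405257225), 79.778564453125) [0.0753 0.0766]
[[0.40884050726890564, 0.29188573360443115], [0.44441094994544983, 0.2854718565940857], [0.4467184841632843, 0.2982691526412964], [0.4111480414867401, 0.30468302965164185]]
```

View pics/lens.png

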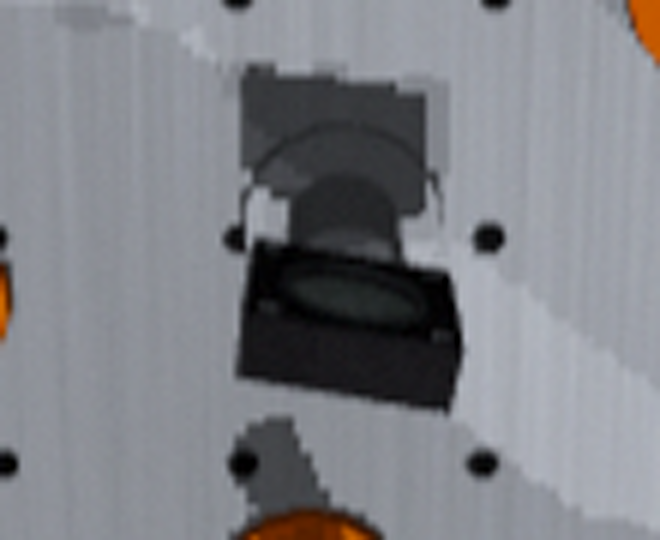

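The lens mount is at (288,235) in the picture. Its top measures 36.1 x 13 mm, centred at (0.428, 0.295), with its width axis at -0.18 rad. Next comes the grasp.

```bash
python3 -m inch '[{"jaw":75,"x":-8,"y":52,"z":-30,"spin":-0.1},{"jaw":75,"x":-8,"y":52,"z":-60,"spin":-0.18},{"jaw":75,"x":-8,"y":52,"z":-90,"spin":-0.18},{"jaw":75,"x":-8,"y":52,"z":-90,"spin":-0.18},{"jaw":75,"x":-8,"y":52,"z":-120,"spin":-0.18},{"jaw":75,"x":-8,"y":52,"z":-145,"spin":-0.18},{"jaw":75,"x":-8,"y":52,"z":-170,"spin":-0.18},{"jaw":75,"x":-8,"y":52,"z":-185,"spin":-0.18},{"jaw":75,"x":-8,"y":52,"z":-194,"spin":-0.18},{"jaw":75,"x":-8,"y":52,"z":-194,"spin":-0.18},{"jaw":75,"x":-8,"y":52,"z":-194,"spin":-0.18}]'
python3 - <<'E'
from h import *
np.set_printoptions(precision=4,suppress=True)
print(sense()['tcp_pos'])
c=cam('wrist');im,d=eyes.capture('wrist');cv2.imwrite('pics/w4.png',im)
E
```

```text
t: 5.17
tcp_pos: [0.4293, 0.2954, 0.039]
tool_rot: [0.001, -0.64, 0.768, -0.0]
force: [0.0, 1.0, 1.3]
grip_width: 0.0641
[0.4293 0.2954 0.039 ]
```

View pics/w4.png

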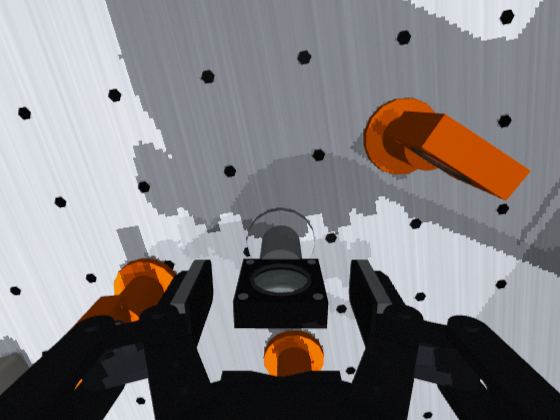

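The mount sits centred between the pads, at (281,292) with the pads at 205 and 357. I'll close.

```bash
python3 -m inch '[{"jaw":20,"x":0,"y":0,"z":0,"spin":0},{"jaw":20,"x":0,"y":0,"z":0,"spin":0},{"jaw":20,"x":0,"y":0,"z":0,"spin":0},{"jaw":20,"x":0,"y":0,"z":0,"spin":0},{"jaw":20,"x":0,"y":0,"z":0,"spin":0},{"jaw":20,"x":0,"y":0,"z":0,"spin":0},{"jaw":20,"x":0,"y":0,"z":0,"spin":0},{"jaw":20,"x":0,"y":0,"z":0,"spin":0}]' 60
python3 - <<'E'
from h import *
print(sense()['force'],sense()['tcp_pos'])
c=cam('wrist');im,d=eyes.capture('wrist');cv2.imwrite('pics/w5.png',im)
E
```

```text
t: 5.88
tcp_pos: [0.4289, 0.296, 0.0388]
tool_rot: [0.001, -0.64, 0.768, -0.0]
force: [-0.8, -0.9, 6.0]
grip_width: 0.0354
[-0.83750839 -0.94532644  5.96875308] [0.42888216 0.29600411 0.0387851 ]
```

View pics/w5.png

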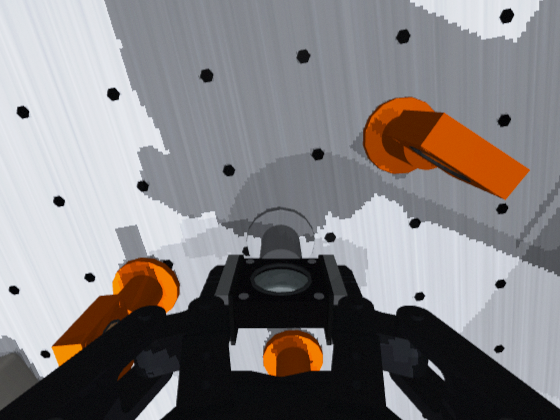

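```bash
python3 -m inch '[{"jaw":20,"x":0,"y":0,"z":20,"spin":0},{"jaw":20,"x":0,"y":0,"z":60,"spin":0},{"jaw":20,"x":0,"y":0,"z":95,"spin":0},{"jaw":20,"x":10,"y":-30,"z":95,"spin":0},{"jaw":20,"x":22,"y":-65,"z":95,"spin":-0.035},{"jaw":20,"x":34,"y":-100,"z":95,"spin":-0.035},{"jaw":20,"x":46,"y":-135,"z":95,"spin":-0.035},{"jaw":20,"x":58,"y":-170,"z":95,"spin":-0.035},{"jaw":20,"x":70,"y":-205,"z":95,"spin":-0.035},{"jaw":20,"x":82,"y":-240,"z":95,"spin":-0.035},{"jaw":20,"x":92,"y":-265,"z":95,"spin":-0.035},{"jaw":20,"x":97,"y":-279,"z":95,"spin":-0.035},{"jaw":20,"x":97,"y":-279,"z":70,"spin":-0.035},{"jaw":20,"x":97,"y":-279,"z":40,"spin":-0.035},{"jaw":20,"x":97,"y":-279,"z":15,"spin":-0.035},{"jaw":20,"x":97,"y":-279,"z":4,"spin":-0.035},{"jaw":20,"x":97,"y":-279,"z":2,"spin":-0.035},{"jaw":20,"x":97,"y":-279,"z":2,"spin":-0.035}]'
python3 - <<'E'
from h import *
np.set_printoptions(precision=4,suppress=True)
s=sense();print(s['force'],s['tcp_pos'],s['q'])
c=cam('wrist');im,d=eyes.capture('wrist');cv2.imwrite('pics/w6.png',im);np.savez('w6.npz',d=d,im=im,f=c[0],cx=c[1],cy=c[2],p=c[3],A=c[4])
im,d=eyes.capture('side');cv2.imwrite('pics/s6.png',cv2.resize(im[140:290,180:380],None,fx=4,fy=4,interpolation=cv2.INTER_CUBIC))
E
```

```text
t: 7.43
tcp_pos: [0.5249, 0.0165, 0.0388]
tool_rot: [-0.001, -0.627, 0.779, 0.0]
force: [0.3, -0.3, -3.2]
grip_width: 0.0352
[ 0.3278 -0.2923 -3.1651] [0.5249 0.0165 0.0388] [ 0.4147 -0.0958 -0.4021 -0.0002 -1.2657 -0.6305]
```

View pics/w6.png

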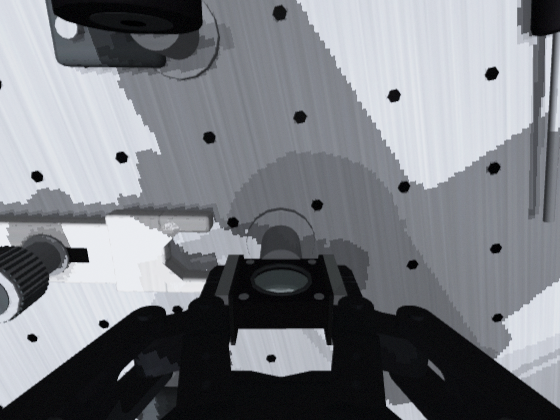

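View pics/s6.png

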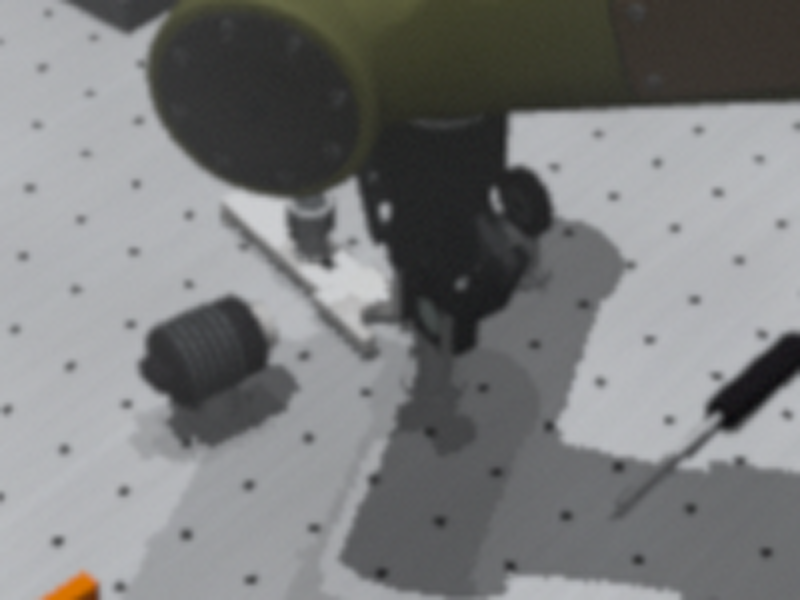

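```bash
python3 - <<'E'
from h import *
np.set_printoptions(precision=4,suppress=True)
o=np.load('w6.npz');c=(float(o['f']),float(o['cx']),float(o['cy']),o['p'],o['A'])
P=cloud(c,o['d'])
m=np.zeros((420,560),bool);m[240:312,234:328]=1
k=m&(P[...,2]>.070)&(P[...,2]<.085);Q=P[k];r=cv2.minAreaRect(Q[:,:2].astype(np.float32));print('lens',k.sum(),r,np.median(Q[:,2]));b=cv2.boxPoints(r);print(b)
m[:]=0;m[200:310,105:215]=1
k=m&(P[...,2]>.016)&(P[...,2]<.026);Q=P[k]
x=np.array([np.cos(-.215),np.sin(-.215)]);y=np.array([-x[1],x[0]])
s=np.array([.5733,.0055])
u=(Q[:,:2]-s)@x;v=(Q[:,:2]-s)@y
print('u',np.percentile(u,[0.5,99]))
for a in np.arange(-.016,.05,.004):
    w=(u>a)&(u<a+.004)
    if w.sum()>5:
        vv=np.sort(v[w]);g=np.diff(vv);i=g.argmax();print(round(a,3),w.sum(),vv[[0,-1]],'gap',vv[i],vv[i+1])
print('table',np.median(P[150:170,230:290,2]))
E
```

```text
lens 1833 ((0.5219548344612122, 0.010859441012144089), (0.010788456536829472, 0.035928767174482346), 77.24230194091797) 0.07544638174669918
[[0.5032 0.0096]
 [0.5383 0.0016]
 [0.5407 0.0122]
 [0.5056 0.0201]]
u [-0.0137  0.0436]
-0.016 111 [-0.0214 -0.0124] gap -0.012950876415679139 -0.01259504149707282
-0.012 192 [-0.0219  0.02  ] gap -0.012407888329770656 0.014779539383956037
-0.008 288 [-0.0217  0.0242] gap -0.012374611444906973 0.014530987739319491
-0.004 288 [-0.0218  0.0243] gap -0.012234911823692145 0.014449302442909538
0.0 299 [-0.0217  0.024 ] gap -0.011417006786985642 0.013988493475210424
0.004 386 [-0.0219  0.0239] gap -0.007672218404608587 0.008869235152284893
0.008 562 [-0.0218  0.0237] gap 0.01590179501744355 0.016474059864249515
0.012 600 [-0.0219  0.0236] gap 0.012605150708320188 0.013099857917335181
0.016 580 [-0.0219  0.0237] gap 0.018117555701313095 0.0185177621353154
0.02 594 [-0.0219  0.0242] gap 0.023828814354242774 0.02423419862253847
0.024 595 [-0.022   0.0243] gap 0.02383134402778384 0.024327178678030723
0.028 573 [-0.0221  0.0237] gap 0.010652242960945569 0.011249363487355057
0.032 594 [-0.0221  0.0239] gap 0.023156497825363404 0.023907713832700385
0.036 557 [-0.0222  0.0237] gap 0.02207027780128673 0.022767937832387068
0.04 350 [-0.0209  0.023 ] gap -0.018554916676407313 -0.017217950557064814
0.044 49 [0.0057 0.0185] gap 0.00990217685281559 0.011012398377969062
table 0.0015380566351003988
```

```bash
python3 - <<'E'
from h import *
np.set_printoptions(precision=4,suppress=True)
o=np.load('w6.npz');c=(float(o['f']),float(o['cx']),float(o['cy']),o['p'],o['A'])
P=cloud(c,o['d'])
x=np.array([np.cos(-.215),np.sin(-.215)]);y=np.array([-x[1],x[0]]);s=np.array([.5733,.0055])
m=np.zeros((420,560),bool);m[240:335,244:320]=1
k=m&(P[...,2]>.040)&(P[...,2]<.085);Q=P[k]
u=(Q[:,:2]-s)@x;v=(Q[:,:2]-s)@y
for lo in np.arange(.04,.08,.004):
    w=(Q[:,2]>lo)&(Q[:,2]<lo+.004);
    if w.sum()>5: print(round(lo,3),w.sum(),np.percentile(u[w],[1,99]),np.percentile(v[w],[1,50,99]))
c2=cam('wrist');print(np.abs(c2[3]-c[3]).max(), c[3], 'tcp',(np.array([.5249,.0165])-s)@x,(np.array([.5249,.0165])-s)@y)
# foot/shaft
m[:]=0;m[205:262,240:320]=1
k=m&(P[...,2]>.003)&(P[...,2]<.012);Q=P[k];u=(Q[:,:2]-s)@x;v=(Q[:,:2]-s)@y;print('foot',k.sum(),u.min(),u.max(),v.min(),v.max(),np.median(Q[:,2]))
k=m&(P[...,2]>.012)&(P[...,2]<.038);Q=P[k];u=(Q[:,:2]-s)@x;v=(Q[:,:2]-s)@y;print('shaft',k.sum(),u.min(),u.max(),v.min(),v.max())
E
```

```text
0.04 495 [-0.0688 -0.0344] [-0.0111 -0.0064 -0.0055]
0.044 499 [-0.0689 -0.0351] [-0.0088 -0.0058 -0.0025]
0.048 415 [-0.0686 -0.0352] [-0.0067 -0.0038 -0.0025]
0.052 394 [-0.0681 -0.0354] [-0.0068 -0.0034 -0.0022]
0.056 356 [-0.0676 -0.0359] [-0.0066 -0.0032 -0.0024]
0.06 298 [-0.0671 -0.0362] [-0.0068 -0.0034 -0.0024]
0.064 201 [-0.0667 -0.0365] [-0.0068 -0.0059 -0.0033]
0.068 374 [-0.0662 -0.0372] [-0.0068 -0.006  -0.0051]
0.072 1510 [-0.0659 -0.0375] [-0.0067 -0.002   0.0059]
0.076 946 [-0.0658 -0.0376] [-0.0066 -0.0009  0.0053]
0.00047561467655771184 [ 0.5068 -0.0587  0.1831] tcp -0.049632479190920745 0.0004207248065176232
foot 1840 -0.07400459818301215 -0.03136938731422913 -0.02051325377027425 0.009901616690197661 0.007890647961652564
shaft 755 -0.061981986518378565 -0.04052183052845249 -0.01163634953242521 -0.00240730117461352
```

```bash
python3 -m inch '[{"jaw":20,"x":0.3,"y":1.6,"z":0.5,"spin":0},{"jaw":20,"x":0.3,"y":1.6,"z":0.5,"spin":0},{"jaw":20,"x":5.3,"y":0.5,"z":0.5,"spin":0},{"jaw":20,"x":10.3,"y":-0.6,"z":0.5,"spin":0},{"jaw":20,"x":15.3,"y":-1.7,"z":0.5,"spin":0},{"jaw":20,"x":20.3,"y":-2.8,"z":0.5,"spin":0},{"jaw":20,"x":25.3,"y":-3.9,"z":0.5,"spin":0},{"jaw":20,"x":30.3,"y":-5,"z":0.5,"spin":0},{"jaw":20,"x":35.3,"y":-6.1,"z":0.5,"spin":0},{"jaw":20,"x":40.3,"y":-7.2,"z":0.5,"spin":0},{"jaw":20,"x":44,"y":-8,"z":0.5,"spin":0},{"jaw":20,"x":47,"y":-8.6,"z":0.5,"spin":0},{"jaw":20,"x":48.5,"y":-9,"z":0.5,"spin":0},{"jaw":20,"x":49.5,"y":-9.2,"z":0.5,"spin":0},{"jaw":20,"x":49.5,"y":-9.2,"z":0.5,"spin":0}]'
python3 - <<'E'
from h import *
np.set_printoptions(precision=4,suppress=True)
s=sense();print(s['force'],s['torque'],s['tcp_pos'])
c=cam('wrist');im,d=eyes.capture('wrist');cv2.imwrite('pics/w7.png',im);np.savez('w7.npz',d=d,im=im,f=c[0],cx=c[1],cy=c[2],p=c[3],A=c[4])
E
```

```text
t: 8.78
tcp_pos: [0.5748, 0.0072, 0.0397]
tool_rot: [-0.0, -0.627, 0.779, 0.0]
force: [-0.6, -0.1, -3.8]
grip_width: 0.035
[-0.5644 -0.1316 -3.7848] [0.0113 0.0304 0.0102] [0.5748 0.0072 0.0397]
```

View pics/w7.png

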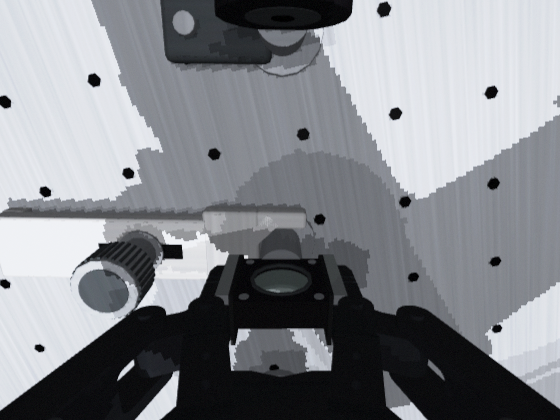

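```bash
python3 -m inch '[{"jaw":20,"x":0.6,"y":-0.1,"z":0,"spin":0},{"jaw":20,"x":1.2,"y":-0.3,"z":0,"spin":0},{"jaw":20,"x":1.2,"y":-0.3,"z":0,"spin":0}]'; python3 -m inch '[{"jaw":20,"x":0.5,"y":-0.1,"z":0,"spin":0},{"jaw":20,"x":1,"y":-0.2,"z":0,"spin":0},{"jaw":20,"x":1,"y":-0.2,"z":0,"spin":0}]'
```

```text
t: 9.08
tcp_pos: [0.5755, 0.0071, 0.0397]
tool_rot: [-0.0, -0.627, 0.779, 0.0]
force: [-1.7, -0.0, -2.3]
grip_width: 0.0351
t: 9.33
tcp_pos: [0.5757, 0.007, 0.0394]
tool_rot: [-0.001, -0.627, 0.779, 0.001]
force: [-6.5, 2.9, 0.9]
grip_width: 0.0354
```

```bash
python3 -m inch '[{"jaw":20,"x":-0.5,"y":0.1,"z":-0.7,"spin":0},{"jaw":20,"x":-0.5,"y":0.1,"z":-1.4,"spin":0},{"jaw":20,"x":-0.5,"y":0.1,"z":-1.4,"spin":0}]'; python3 -m inch '[{"jaw":20,"x":0,"y":0,"z":-0.5,"spin":0},{"jaw":20,"x":0,"y":0,"z":-0.5,"spin":0}]'
python3 - <<'E'
from h import *
np.set_printoptions(precision=4,suppress=True)
s=sense();print(s['force'],s['torque'],s['tcp_pos'])
E
```

```text
t: 9.58
tcp_pos: [0.5757, 0.007, 0.0385]
tool_rot: [-0.001, -0.627, 0.779, 0.001]
force: [-5.9, 2.3, 0.9]
grip_width: 0.0356
t: 9.75
tcp_pos: [0.5757, 0.0069, 0.0384]
tool_rot: [-0.001, -0.627, 0.779, 0.0]
force: [-6.5, 1.9, 3.1]
grip_width: 0.0351
[-6.5405  1.8857  3.1219] [ 0.7322  2.5703 -0.0178] [0.5757 0.0069 0.0384]
```

```bash
python3 -m inch '[{"jaw":66,"x":0,"y":0,"z":0,"spin":0},{"jaw":66,"x":0,"y":0,"z":0,"spin":0},{"jaw":66,"x":0,"y":0,"z":0,"spin":0},{"jaw":66,"x":0,"y":0,"z":0,"spin":0},{"jaw":66,"x":0,"y":0,"z":0,"spin":0},{"jaw":66,"x":0,"y":0,"z":15,"spin":0},{"jaw":66,"x":0,"y":0,"z":50,"spin":0},{"jaw":66,"x":0,"y":0,"z":90,"spin":0},{"jaw":66,"x":0,"y":-10,"z":130,"spin":0},{"jaw":66,"x":0,"y":-30,"z":160,"spin":0},{"jaw":66,"x":0,"y":-40,"z":170,"spin":0},{"jaw":66,"x":0,"y":-40,"z":170,"spin":0},{"jaw":66,"x":0,"y":-40,"z":170,"spin":0}]'
python3 - <<'E'
from h import *
np.set_printoptions(precision=4,suppress=True)
s=sense();print(s['tcp_pos'],s['q'])
c=cam('wrist');im,d=eyes.capture('wrist');cv2.imwrite('pics/w8.png',im);np.savez('w8.npz',d=d,im=im,f=c[0],cx=c[1],cy=c[2],p=c[3],A=c[4])
P=cloud(c,d)
for k,z in {'lens':0,'seat':0,'lens_mid':.056,'knob_grip':.05}.items():
    for r in finder.mark_of('wrist',k)[:1]: print(k,round(r['p'],2),np.round(r['xy'],1),ray(c,r['xy'],z)[:2])
E
```

```text
t: 10.83
tcp_pos: [0.5766, -0.0334, 0.2078]
tool_rot: [0.0, -0.626, 0.78, 0.0]
force: [-0.2, 0.5, -1.9]
grip_width: 0.0564
[ 0.5766 -0.0334  0.2078] [ 0.289  -0.0213 -0.0195 -0.0006 -1.5718 -0.5062]
lens 0.82 [285.1 214.7] [0.5794 0.0107]
seat 0.84 [290.5 210.8] [0.5725 0.0074]
lens_mid 0.75 [290.7 229.7] [0.574  0.0078]
knob_grip 0.69 [213.3 227. ] [ 0.6479 -0.009 ]
```

View pics/w8.png

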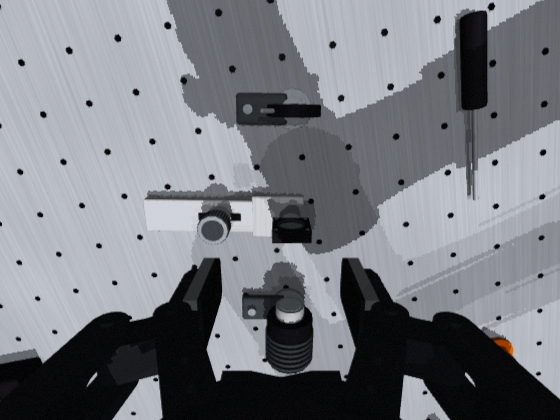

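The lens stands in the fork at (292,229), square to it, with the knob at (213,228). I'll check numerically and refine the knob position.

```bash
python3 - <<'E'
from h import *
np.set_printoptions(precision=4,suppress=True)
o=np.load('w8.npz');c=(float(o['f']),float(o['cx']),float(o['cy']),o['p'],o['A'])
P=cloud(c,o['d'])
m=np.zeros((420,560),bool);m[205:255,265:322]=1
k=m&(P[...,2]>.070)&(P[...,2]<.085);Q=P[k];r=cv2.minAreaRect(Q[:,:2].astype(np.float32));b=cv2.boxPoints(r);print('lens',k.sum(),r,np.median(Q[:,2]))
L=np.array(r[0])
m[:]=0;m[205:255,185:245]=1
k=m&(P[...,2]>.057)&(P[...,2]<.07);Q=P[k];kc,kr=cv2.minEnclosingCircle(Q[:,:2].astype(np.float32));print('knob',k.sum(),kc,kr,np.median(Q[:,2]))
d=np.array(kc)-L;print('knob-lens',d,np.hypot(*d),np.arctan2(d[1],d[0]))
m[:]=0;m[185:250,140:330]=1
k=m&(P[...,2]>.012)&(P[...,2]<.027);Q=P[k];r=cv2.minAreaRect(Q[:,:2].astype(np.float32));b=cv2.boxPoints(r);print('fork',r);print(b)
E
```

```text
lens 575 ((0.5735037922859192, 0.006268867291510105), (0.01279844343662262, 0.035598210990428925), 77.95437622070312) 0.07522926310613287
knob 738 (0.6464418172836304, -0.010210339911282063) 0.0154272997751832 0.06100912458350158
knob-lens [ 0.0729 -0.0165] 0.07477646528553819 -0.22220361721313756
fork ((0.6427298784255981, -0.009678587317466736), (0.045445166528224945, 0.16958431899547577), 77.27153015136719)
[[ 0.555  -0.0132]
 [ 0.7204 -0.0505]
 [ 0.7304 -0.0062]
 [ 0.565   0.0312]]
```

The knob is 74.8 mm from the lens against 75 mm nominal, and the angles agree, so the lens is home. I'll move above the knob and wind the wrist anticlockwise first.

```bash
python3 -m inch '[{"jaw":60,"x":20,"y":8,"z":0,"spin":0.12},{"jaw":60,"x":40,"y":16,"z":0,"spin":0.24},{"jaw":60,"x":60,"y":20,"z":0,"spin":0.36},{"jaw":60,"x":71.7,"y":24,"z":0,"spin":0.48},{"jaw":60,"x":71.7,"y":24,"z":0,"spin":0.6},{"jaw":60,"x":71.7,"y":24,"z":0,"spin":0.72},{"jaw":60,"x":71.7,"y":24,"z":0,"spin":0.84},{"jaw":60,"x":71.7,"y":24,"z":0,"spin":0.96},{"jaw":60,"x":71.7,"y":24,"z":0,"spin":1.08},{"jaw":60,"x":71.7,"y":24,"z":0,"spin":1.2},{"jaw":60,"x":71.7,"y":24,"z":0,"spin":1.32},{"jaw":60,"x":71.7,"y":24,"z":0,"spin":1.44},{"jaw":60,"x":71.7,"y":24,"z":0,"spin":1.56},{"jaw":60,"x":71.7,"y":24,"z":0,"spin":1.68},{"jaw":60,"x":71.7,"y":24,"z":0,"spin":1.8},{"jaw":60,"x":71.7,"y":24,"z":0,"spin":1.92},{"jaw":60,"x":71.7,"y":24,"z":0,"spin":2.04},{"jaw":60,"x":71.7,"y":24,"z":0,"spin":2.16},{"jaw":60,"x":71.7,"y":24,"z":0,"spin":2.28},{"jaw":60,"x":71.7,"y":24,"z":0,"spin":2.4}]'
python3 -m inch '[{"jaw":60,"x":0,"y":0,"z":-20,"spin":0.12},{"jaw":60,"x":0,"y":0,"z":-40,"spin":0.24},{"jaw":60,"x":0,"y":0,"z":-60,"spin":0.36},{"jaw":60,"x":0,"y":0,"z":-80,"spin":0.48},{"jaw":60,"x":0,"y":0,"z":-100,"spin":0.6},{"jaw":60,"x":0,"y":0,"z":-110,"spin":0.7},{"jaw":60,"x":0,"y":0,"z":-110,"spin":0.8},{"jaw":60,"x":0,"y":0,"z":-110,"spin":0.8}]'
python3 - <<'E'
from h import *
np.set_printoptions(precision=4,suppress=True)
s=sense();print(s['tcp_pos'],np.array(s['q']))
c=cam('wrist');im,d=eyes.capture('wrist');cv2.imwrite('pics/w9.png',im)
P=cloud(c,d);k=(P[...,2]>.055)&(P[...,2]<.066)&(np.hypot(P[...,0]-.647,P[...,1]+.01)<.025);print(k.sum(),cv2.minEnclosingCircle(P[k][:,:2].astype(np.float32)))
E
```

```text
t: 12.75
tcp_pos: [0.6479, -0.0087, 0.2068]
tool_rot: [-0.0, 0.952, 0.305, -0.001]
force: [-0.1, -0.3, 0.5]
grip_width: 0.051
t: 13.42
tcp_pos: [0.6473, -0.009, 0.0957]
tool_rot: [-0.001, 0.759, 0.651, -0.001]
force: [0.5, 0.6, 0.2]
grip_width: 0.0514
[ 0.6473 -0.009   0.0957] [ 0.2945  0.1923  0.0027 -0.0001 -1.3846  2.6935]
1939 ((0.6469197273254395, -0.009438642300665379), 0.01585249975323677)
```

View pics/w9.png

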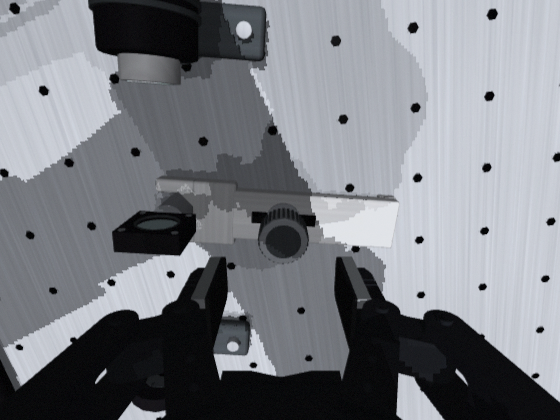

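```bash
python3 -m inch '[{"jaw":60,"x":-0.5,"y":-0.7,"z":-20,"spin":0},{"jaw":60,"x":-0.5,"y":-0.7,"z":-40,"spin":0},{"jaw":60,"x":-0.5,"y":-0.7,"z":-55,"spin":0},{"jaw":60,"x":-0.5,"y":-0.7,"z":-64,"spin":0},{"jaw":60,"x":-0.5,"y":-0.7,"z":-64,"spin":0},{"jaw":60,"x":-0.5,"y":-0.7,"z":-64,"spin":0},{"jaw":10,"x":-0.5,"y":-0.7,"z":-64,"spin":0},{"jaw":10,"x":-0.5,"y":-0.7,"z":-64,"spin":0},{"jaw":10,"x":-0.5,"y":-0.7,"z":-64,"spin":0},{"jaw":10,"x":-0.5,"y":-0.7,"z":-64,"spin":0},{"jaw":10,"x":-0.5,"y":-0.7,"z":-64,"spin":0},{"jaw":10,"x":-0.5,"y":-0.7,"z":-64,"spin":0},{"jaw":10,"x":-0.5,"y":-0.7,"z":-64,"spin":0}]' 50
python3 - <<'E'
from h import *
np.set_printoptions(precision=4,suppress=True)
s=sense();print(s['tcp_pos'],s['force'],s['torque'],np.array(s['q']))
c=cam('wrist');im,d=eyes.capture('wrist');cv2.imwrite('pics/w10.png',im)
E
```

```text
t: 14.55
tcp_pos: [0.6486, -0.0097, 0.0356]
tool_rot: [0.001, 0.761, 0.649, 0.001]
force: [-0.3, 1.1, 6.4]
grip_width: 0.0282
[ 0.6486 -0.0097  0.0356] [-0.3061  1.099   6.4375] [ 0.2718  0.3005 -0.0354] [ 0.2931  0.2266 -0.0703  0.0007 -1.2712  2.6908]
```

View pics/w10.png

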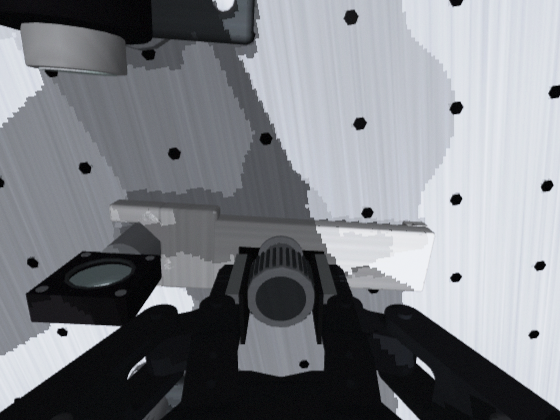

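The knob is gripped at (281,295). I'll turn clockwise.

```bash
python3 -m inch '[{"jaw":10,"x":0,"y":0,"z":0,"spin":-0.12},{"jaw":10,"x":0,"y":0,"z":0,"spin":-0.24},{"jaw":10,"x":0,"y":0,"z":0,"spin":-0.36},{"jaw":10,"x":0,"y":0,"z":0,"spin":-0.48},{"jaw":10,"x":0,"y":0,"z":0,"spin":-0.6},{"jaw":10,"x":0,"y":0,"z":0,"spin":-0.72},{"jaw":10,"x":0,"y":0,"z":0,"spin":-0.84},{"jaw":10,"x":0,"y":0,"z":0,"spin":-0.96}]'
python3 - <<'E'
from h import *
np.set_printoptions(precision=4,suppress=True)
s=sense();print(s['tcp_pos'],s['force'],s['torque'],np.array(s['q']))
c=cam('wrist');im,d=eyes.capture('wrist');cv2.imwrite('pics/w11.png',im)
E
```

```text
t: 15.27
tcp_pos: [0.6487, -0.0099, 0.0355]
tool_rot: [0.0, 0.975, 0.222, 0.001]
force: [0.7, -0.6, 4.1]
grip_width: 0.028
[ 0.6487 -0.0099  0.0355] [ 0.7275 -0.6496  4.0974] [-0.1145 -0.1404  0.1126] [ 0.2931  0.2268 -0.0704  0.0011 -1.2708  1.725 ]
```

View pics/w11.png

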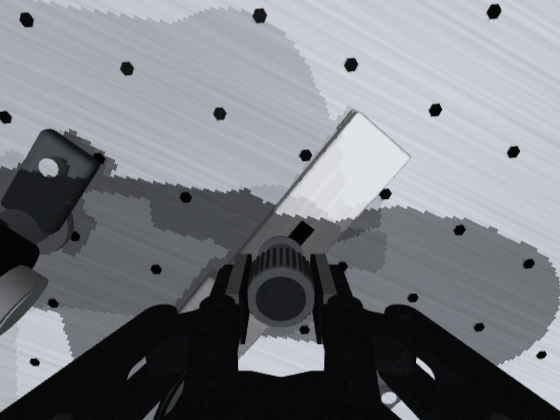

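```bash
python3 -m inch '[{"jaw":10,"x":0,"y":0,"z":0,"spin":-0.12},{"jaw":10,"x":0,"y":0,"z":0,"spin":-0.24},{"jaw":10,"x":0,"y":0,"z":0,"spin":-0.36},{"jaw":10,"x":0,"y":0,"z":0,"spin":-0.48},{"jaw":10,"x":0,"y":0,"z":0,"spin":-0.6},{"jaw":10,"x":0,"y":0,"z":0,"spin":-0.72},{"jaw":10,"x":0,"y":0,"z":0,"spin":-0.84},{"jaw":10,"x":0,"y":0,"z":0,"spin":-0.96},{"jaw":10,"x":0,"y":0,"z":0,"spin":-1.08},{"jaw":10,"x":0,"y":0,"z":0,"spin":-1.2},{"jaw":10,"x":0,"y":0,"z":0,"spin":-1.32},{"jaw":10,"x":0,"y":0,"z":0,"spin":-1.44},{"jaw":10,"x":0,"y":0,"z":0,"spin":-1.56},{"jaw":10,"x":0,"y":0,"z":0,"spin":-1.68},{"jaw":10,"x":0,"y":0,"z":0,"spin":-1.8},{"jaw":10,"x":0,"y":0,"z":0,"spin":-1.92},{"jaw":10,"x":0,"y":0,"z":0,"spin":-2.04},{"jaw":10,"x":0,"y":0,"z":0,"spin":-2.16},{"jaw":10,"x":0,"y":0,"z":0,"spin":-2.28}]'
python3 -m inch '[{"jaw":10,"x":0,"y":0,"z":0,"spin":-0.12},{"jaw":10,"x":0,"y":0,"z":0,"spin":-0.24},{"jaw":10,"x":0,"y":0,"z":0,"spin":-0.36},{"jaw":10,"x":0,"y":0,"z":0,"spin":-0.48},{"jaw":10,"x":0,"y":0,"z":0,"spin":-0.6},{"jaw":10,"x":0,"y":0,"z":0,"spin":-0.72},{"jaw":10,"x":0,"y":0,"z":0,"spin":-0.84},{"jaw":10,"x":0,"y":0,"z":0,"spin":-0.96},{"jaw":10,"x":0,"y":0,"z":0,"spin":-1.08},{"jaw":10,"x":0,"y":0,"z":0,"spin":-1.2},{"jaw":10,"x":0,"y":0,"z":0,"spin":-1.32},{"jaw":10,"x":0,"y":0,"z":0,"spin":-1.44},{"jaw":10,"x":0,"y":0,"z":0,"spin":-1.56},{"jaw":10,"x":0,"y":0,"z":0,"spin":-1.68},{"jaw":10,"x":0,"y":0,"z":0,"spin":-1.8},{"jaw":10,"x":0,"y":0,"z":0,"spin":-1.92},{"jaw":10,"x":0,"y":0,"z":0,"spin":-2.04},{"jaw":10,"x":0,"y":0,"z":0,"spin":-2.16},{"jaw":10,"x":0,"y":0,"z":0,"spin":-2.26},{"jaw":10,"x":0,"y":0,"z":0,"spin":-2.26}]'
python3 - <<'E'
from h import *
np.set_printoptions(precision=4,suppress=True)
s=sense();print(s['tcp_pos'],s['force'],s['torque'],np.array(s['q']))
c=cam('wrist');im,d=eyes.capture('wrist');cv2.imwrite('pics/w12.png',im)
E
```

```text
t: 16.9
tcp_pos: [0.6483, -0.0101, 0.035]
tool_rot: [0.001, -0.61, 0.792, -0.001]
force: [0.3, -0.0, 4.8]
grip_width: 0.0278
t: 18.57
tcp_pos: [0.6483, -0.0098, 0.0346]
tool_rot: [0.001, 0.456, 0.89, 0.001]
force: [1.6, -0.2, 3.8]
grip_width: 0.0281
[ 0.6483 -0.0098  0.0346] [ 1.6448 -0.1517  3.7517] [ 0.1402 -0.358  -0.0437] [ 0.293   0.2275 -0.071   0.0002 -1.2705 -2.81  ]
```

View pics/w12.png

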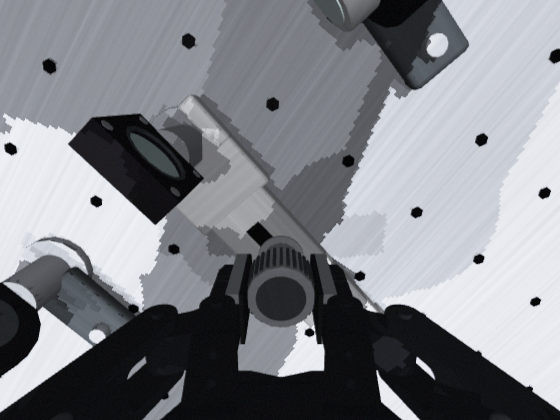

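TCP height fell 1.0 mm over 5.5 rad (1.09 mm expected), so the screw is turning with the pads. I'll release and rewind.

```bash
python3 -m inch '[{"jaw":58,"x":0,"y":0,"z":0,"spin":0},{"jaw":58,"x":0,"y":0,"z":0,"spin":0},{"jaw":58,"x":0,"y":0,"z":0,"spin":0},{"jaw":58,"x":0,"y":0,"z":0,"spin":0},{"jaw":58,"x":0,"y":0,"z":0,"spin":0.12},{"jaw":58,"x":0,"y":0,"z":0,"spin":0.24},{"jaw":58,"x":0,"y":0,"z":0,"spin":0.36},{"jaw":58,"x":0,"y":0,"z":0,"spin":0.48},{"jaw":58,"x":0,"y":0,"z":0,"spin":0.6},{"jaw":58,"x":0,"y":0,"z":0,"spin":0.72},{"jaw":58,"x":0,"y":0,"z":0,"spin":0.84},{"jaw":58,"x":0,"y":0,"z":0,"spin":0.96},{"jaw":58,"x":0,"y":0,"z":0,"spin":1.08},{"jaw":58,"x":0,"y":0,"z":0,"spin":1.2},{"jaw":58,"x":0,"y":0,"z":0,"spin":1.32},{"jaw":58,"x":0,"y":0,"z":0,"spin":1.44},{"jaw":58,"x":0,"y":0,"z":0,"spin":1.56},{"jaw":58,"x":0,"y":0,"z":0,"spin":1.68},{"jaw":58,"x":0,"y":0,"z":0,"spin":1.8},{"jaw":58,"x":0,"y":0,"z":0,"spin":1.9}]'
python3 -m inch '[{"jaw":58,"x":0,"y":0,"z":0,"spin":0.12},{"jaw":58,"x":0,"y":0,"z":0,"spin":0.24},{"jaw":58,"x":0,"y":0,"z":0,"spin":0.36},{"jaw":58,"x":0,"y":0,"z":0,"spin":0.48},{"jaw":58,"x":0,"y":0,"z":0,"spin":0.6},{"jaw":58,"x":0,"y":0,"z":0,"spin":0.72},{"jaw":58,"x":0,"y":0,"z":0,"spin":0.84},{"jaw":58,"x":0,"y":0,"z":0,"spin":0.96},{"jaw":58,"x":0,"y":0,"z":0,"spin":1.08},{"jaw":58,"x":0,"y":0,"z":0,"spin":1.2},{"jaw":58,"x":0,"y":0,"z":0,"spin":1.32},{"jaw":58,"x":0,"y":0,"z":0,"spin":1.44},{"jaw":58,"x":0,"y":0,"z":0,"spin":1.56},{"jaw":58,"x":0,"y":0,"z":0,"spin":1.68},{"jaw":58,"x":0,"y":0,"z":0,"spin":1.8},{"jaw":58,"x":0,"y":0,"z":0,"spin":1.9}]'
python3 -m inch '[{"jaw":58,"x":0,"y":0,"z":0,"spin":0.12},{"jaw":58,"x":0,"y":0,"z":0,"spin":0.24},{"jaw":58,"x":0,"y":0,"z":0,"spin":0.36},{"jaw":58,"x":0,"y":0,"z":0,"spin":0.48},{"jaw":58,"x":0,"y":0,"z":0,"spin":0.6},{"jaw":58,"x":0,"y":0,"z":0,"spin":0.72},{"jaw":58,"x":0,"y":0,"z":0,"spin":0.84},{"jaw":58,"x":0,"y":0,"z":0,"spin":0.96},{"jaw":58,"x":0,"y":0,"z":0,"spin":1.08},{"jaw":58,"x":0,"y":0,"z":0,"spin":1.2},{"jaw":58,"x":0,"y":0,"z":0,"spin":1.32},{"jaw":58,"x":0,"y":0,"z":0,"spin":1.44},{"jaw":58,"x":0,"y":0,"z":0,"spin":1.56},{"jaw":58,"x":0,"y":0,"z":0,"spin":1.68},{"jaw":58,"x":0,"y":0,"z":0,"spin":1.78},{"jaw":58,"x":0,"y":0,"z":0,"spin":1.78},{"jaw":58,"x":0,"y":0,"z":0,"spin":1.78}]'
python3 - <<'E'
from h import *
np.set_printoptions(precision=4,suppress=True)
s=sense();print(s['tcp_pos'],s['force'],s['torque'],np.array(s['q']))
E
```

```text
t: 20.28
tcp_pos: [0.6474, -0.0099, 0.0335]
tool_rot: [-0.0, -0.463, 0.887, 0.0]
force: [0.1, 0.5, -0.8]
grip_width: 0.0493
t: 21.62
tcp_pos: [0.6474, -0.0099, 0.0334]
tool_rot: [0.0, 0.99, -0.139, -0.0]
force: [0.2, -0.8, -0.3]
grip_width: 0.0497
t: 23.03
tcp_pos: [0.6474, -0.0099, 0.0336]
tool_rot: [-0.0, 0.735, 0.678, -0.0]
force: [0.5, 0.4, -0.6]
grip_width: 0.0492
[ 0.6474 -0.0099  0.0336] [ 0.5454  0.414  -0.6163] [ 0.0307 -0.032   0.0025] [ 0.2929  0.2281 -0.0721 -0.0001 -1.2711  2.7685]
```

```bash
python3 -m inch '[{"jaw":58,"x":0,"y":0,"z":-3,"spin":0},{"jaw":58,"x":0,"y":0,"z":-3,"spin":0},{"jaw":10,"x":0,"y":0,"z":-3,"spin":0},{"jaw":10,"x":0,"y":0,"z":-3,"spin":0},{"jaw":10,"x":0,"y":0,"z":-3,"spin":0},{"jaw":10,"x":0,"y":0,"z":-3,"spin":0},{"jaw":10,"x":0,"y":0,"z":-3,"spin":0},{"jaw":10,"x":0,"y":0,"z":-3,"spin":0},{"jaw":10,"x":0,"y":0,"z":-3,"spin":0}]' 80
python3 -m inch '[{"jaw":10,"x":0,"y":0,"z":0,"spin":-0.12},{"jaw":10,"x":0,"y":0,"z":0,"spin":-0.24},{"jaw":10,"x":0,"y":0,"z":0,"spin":-0.36},{"jaw":10,"x":0,"y":0,"z":0,"spin":-0.48},{"jaw":10,"x":0,"y":0,"z":0,"spin":-0.6},{"jaw":10,"x":0,"y":0,"z":0,"spin":-0.72},{"jaw":10,"x":0,"y":0,"z":0,"spin":-0.84},{"jaw":10,"x":0,"y":0,"z":0,"spin":-0.96},{"jaw":10,"x":0,"y":0,"z":0,"spin":-1.08},{"jaw":10,"x":0,"y":0,"z":0,"spin":-1.2},{"jaw":10,"x":0,"y":0,"z":0,"spin":-1.32},{"jaw":10,"x":0,"y":0,"z":0,"spin":-1.44},{"jaw":10,"x":0,"y":0,"z":0,"spin":-1.56},{"jaw":10,"x":0,"y":0,"z":0,"spin":-1.68},{"jaw":10,"x":0,"y":0,"z":0,"spin":-1.8},{"jaw":10,"x":0,"y":0,"z":0,"spin":-1.92},{"jaw":10,"x":0,"y":0,"z":0,"spin":-2.04},{"jaw":10,"x":0,"y":0,"z":0,"spin":-2.16},{"jaw":10,"x":0,"y":0,"z":0,"spin":-2.28}]'
python3 - <<'E'
from h import *
np.set_printoptions(precision=4,suppress=True)
s=sense();print(s['tcp_pos'],s['force'],s['torque'],np.array(s['q']))
E
```

```text
t: 23.78
tcp_pos: [0.6481, -0.0099, 0.0312]
tool_rot: [0.0, 0.734, 0.679, 0.0]
force: [4.0, -0.9, 0.8]
grip_width: 0.0272
t: 25.37
tcp_pos: [0.6484, -0.0096, 0.0309]
tool_rot: [-0.001, 0.923, -0.386, 0.001]
force: [4.5, -0.3, -1.6]
grip_width: 0.0272
[ 0.6484 -0.0096  0.0309] [ 4.4711 -0.3456 -1.6428] [-0.0293 -1.7533  0.0785] [ 0.2932  0.2305 -0.0744  0.0001 -1.2641  0.4851]
```

```bash
for i in 1; do python3 -m inch '[{"jaw":10,"x":0,"y":0,"z":0,"spin":-0.12},{"jaw":10,"x":0,"y":0,"z":0,"spin":-0.24},{"jaw":10,"x":0,"y":0,"z":0,"spin":-0.36},{"jaw":10,"x":0,"y":0,"z":0,"spin":-0.48},{"jaw":10,"x":0,"y":0,"z":0,"spin":-0.6},{"jaw":10,"x":0,"y":0,"z":0,"spin":-0.72},{"jaw":10,"x":0,"y":0,"z":0,"spin":-0.84},{"jaw":10,"x":0,"y":0,"z":0,"spin":-0.96},{"jaw":10,"x":0,"y":0,"z":0,"spin":-1.08},{"jaw":10,"x":0,"y":0,"z":0,"spin":-1.2}]'; python3 -c "
from h import *
s=sense();print(s['torque'],s['q'][5],s['effort'][5])"; done
python3 -m inch '[{"jaw":10,"x":0,"y":0,"z":0,"spin":-0.1},{"jaw":10,"x":0,"y":0,"z":0,"spin":-0.2},{"jaw":10,"x":0,"y":0,"z":0,"spin":-0.3},{"jaw":10,"x":0,"y":0,"z":0,"spin":-0.4},{"jaw":10,"x":0,"y":0,"z":0,"spin":-0.5},{"jaw":10,"x":0,"y":0,"z":0,"spin":-0.6}]'; python3 -c "
from h import *
s=sense();print(s['torque'],s['q'][5],s['effort'][5])"
python3 -m inch '[{"jaw":10,"x":0,"y":0,"z":0,"spin":-0.1},{"jaw":10,"x":0,"y":0,"z":0,"spin":-0.2},{"jaw":10,"x":0,"y":0,"z":0,"spin":-0.3},{"jaw":10,"x":0,"y":0,"z":0,"spin":-0.4}]'; python3 -c "
from h import *
s=sense();print(s['torque'],s['q'][5],s['effort'][5])"
```

```text
t: 26.2
tcp_pos: [0.6485, -0.01, 0.0309]
tool_rot: [0.001, -0.543, 0.839, -0.001]
force: [5.7, -1.4, -2.3]
grip_width: 0.0274
[-0.6871836  -2.03141443  0.08343758] -0.7148663612758295 1.8523471802473068
t: 26.7
tcp_pos: [0.6483, -0.0101, 0.0309]
tool_rot: [0.001, -0.271, 0.962, -0.0]
force: [4.6, -1.0, -1.7]
grip_width: 0.0273
[-0.80371042 -1.78575479  0.02579108] -1.3138374931719374 1.5361500531435013
t: 27.03
tcp_pos: [0.6482, -0.0101, 0.0309]
tool_rot: [0.001, -0.075, 0.997, -0.0]
force: [4.1, -1.8, -1.8]
grip_width: 0.027
[-0.70943157 -1.59567047  0.01605004] -1.7137719072583844 1.5356822311878204
```

```bash
cat > k.py <<'E'
from h import *
import sys
np.set_printoptions(precision=4,suppress=True)
s=sense();c=cam('wrist');im,d=eyes.capture('wrist');cv2.imwrite('pics/'+sys.argv[1]+'.png',im)
P=cloud(c,d);t=P[285:312,265:297];print('knob top',np.median(t[...,2]),'torque',s['torque'],'F',s['force'],'tcp',s['tcp_pos'],'q6',s['q'][5],s['effort'][5])
E
python3 k.py k1; python3 -m inch '[{"jaw":10,"x":0,"y":0,"z":0,"spin":-0.1},{"jaw":10,"x":0,"y":0,"z":0,"spin":-0.1}]'; python3 k.py k2
python3 - <<'E'
import cv2,numpy as np
a=[cv2.resize(cv2.imread(f'pics/{n}.png')[225:335,225:335],None,fx=3.5,fy=3.5,interpolation=cv2.INTER_CUBIC) for n in('k1','k2')]
cv2.imwrite('pics/k12.png',np.hstack(a))
E
```

```text
knob top 0.059906935104270614 torque [-0.7094 -1.5957  0.0161] F [ 4.1307 -1.8314 -1.7795] tcp [ 0.6482 -0.0101  0.0309] q6 -1.7137719072583844 1.5356822311878204
t: 27.25
tcp_pos: [0.6482, -0.0101, 0.0309]
tool_rot: [0.001, -0.026, 1.0, -0.0]
force: [5.2, -1.8, -2.3]
grip_width: 0.0269
knob top 0.0599161118031466 torque [-0.8618 -1.6775 -0.0634] F [ 5.177  -1.8275 -2.2763] tcp [ 0.6482 -0.0101  0.0309] q6 -1.8114195379844176 -1.0990289971232414
```

View pics/k12.png

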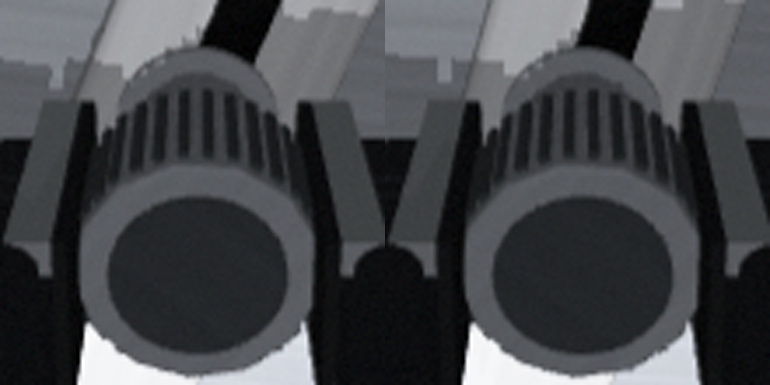

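View pics/k2.png

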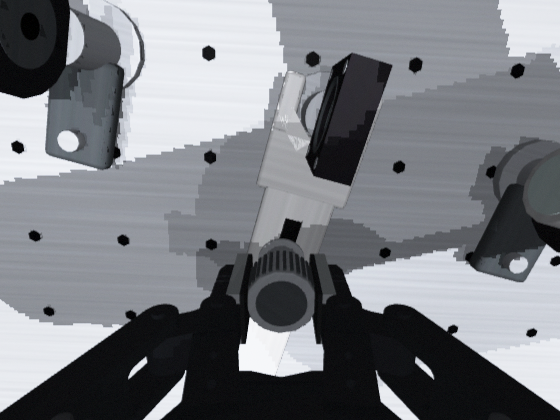

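```bash
python3 - <<'E'
from h import *
np.set_printoptions(precision=4,suppress=True)
a=cv2.imread('pics/k1.png',0).astype(np.float32);b=cv2.imread('pics/k2.png',0).astype(np.float32)
p=a[249:268,262:300]
r=cv2.matchTemplate(b[247:270,250:312],p,cv2.TM_CCOEFF_NORMED);i=np.unravel_index(r.argmax(),r.shape);print('shift',i[1]-12,i[0]-2,r.max());print(r[2])
c=cam('wrist');im,d=eyes.capture('wrist');P=cloud(c,d)
x=np.array([np.cos(-.215),np.sin(-.215)]);y=np.array([-x[1],x[0]]);s=np.array([.5740,.0065])
for name,P in (('now',P),('start',cloud((lambda o:(float(o['f']),float(o['cx']),float(o['cy']),o['p'],o['A']))(np.load('w8.npz')),np.load('w8.npz')['d']))):
    u=(P[...,:2]-s)@x;v=(P[...,:2]-s)@y;z=P[...,2]
    for lo,hi in ((-.008,.004),(.012,.022),(.022,.032),(.032,.045),(.1,.115),(.115,.14)):
        k=(u>lo)&(u<hi)&(abs(v)<.021)&(abs(v)>(.017 if hi<.01 else 0))&(z>.012)&(z<.028)
        if k.sum()>5: print(name,lo,k.sum(),np.median(z[k]))
    k=(z<.006)&(z>-.004)&(abs(v)<.08)&(abs(v)>.035);print(' table',np.median(z[k]))
E
```

```text
shift 0 0 0.9905494
[0.3139 0.1478 0.0249 0.0874 0.2992 0.5568 0.6584 0.4711 0.1434 0.0018
 0.2623 0.6912 0.9905 0.7527 0.3209 0.0217 0.0828 0.424  0.6492 0.5845
 0.3195 0.088  0.0114 0.1518 0.3312]
now -0.008 251 0.01950421811939934
now 0.012 822 0.019559032182598038
now 0.022 1312 0.019593077945727455
now 0.032 2048 0.019526685863614696
now 0.1 6 0.020032544624247875
now 0.115 1339 0.01959778982240426
 table 0.0015780774588502744
start -0.008 47 0.022128770356904193
start 0.012 247 0.02187067196164255
start 0.022 337 0.021674888376427504
start 0.032 445 0.021397103200510303
start 0.1 471 0.020130664012740662
start 0.115 782 0.019684902931465603
 table 0.001390852527830888
```

The fork top at the prongs has fallen from 22 to 18 mm above the table (foot plus fork thickness), so it rests on the foot. The knurls don't shift between frames, so the pads aren't slipping. I'll keep going to the stop.

```bash
python3 -m inch '[{"jaw":10,"x":0,"y":0,"z":0,"spin":-0.1},{"jaw":10,"x":0,"y":0,"z":0,"spin":-0.2},{"jaw":10,"x":0,"y":0,"z":0,"spin":-0.3},{"jaw":10,"x":0,"y":0,"z":0,"spin":-0.4},{"jaw":10,"x":0,"y":0,"z":0,"spin":-0.4}]'; python3 k.py k3; python3 -m inch '[{"jaw":10,"x":0,"y":0,"z":0,"spin":-0.1},{"jaw":10,"x":0,"y":0,"z":0,"spin":-0.2},{"jaw":10,"x":0,"y":0,"z":0,"spin":-0.3},{"jaw":10,"x":0,"y":0,"z":0,"spin":-0.3}]'; python3 k.py k4;  python3 -m inch '[{"jaw":10,"x":0,"y":0,"z":0,"spin":-0.1},{"jaw":10,"x":0,"y":0,"z":0,"spin":-0.2},{"jaw":10,"x":0,"y":0,"z":0,"spin":-0.3},{"jaw":10,"x":0,"y":0,"z":0,"spin":-0.3}]'; python3 k.py k5
python3 - <<'E'
import cv2,numpy as np
n=['k2','k3','k4','k5']
for p,q in zip(n,n[1:]):
    a=cv2.imread(f'pics/{p}.png',0);b=cv2.imread(f'pics/{q}.png',0)
    r=cv2.matchTemplate(b[247:270,250:312],a[249:268,262:300],cv2.TM_CCOEFF_NORMED);i=np.unravel_index(r.argmax(),r.shape);print(p,q,'shift',i[1]-12,i[0]-2,r.max())
E
```

```text
t: 27.77
tcp_pos: [0.648, -0.0101, 0.0309]
tool_rot: [0.0, 0.173, 0.985, -0.0]
force: [4.8, -1.7, -1.7]
grip_width: 0.0274
knob top 0.059974492267379054 torque [-0.7143 -1.671  -0.0243] F [ 4.7542 -1.7247 -1.702 ] tcp [ 0.648  -0.0101  0.0309] q6 -2.210393392360303 -1.3856659457087517
t: 28.15
tcp_pos: [0.648, -0.0099, 0.0309]
tool_rot: [0.0, 0.316, 0.949, -0.0]
force: [4.7, -2.4, -1.6]
grip_width: 0.0271
knob top 0.059964057383173064 torque [-0.7718 -1.5877  1.3735] F [ 4.6554 -2.3744 -1.5951] tcp [ 0.648  -0.0099  0.0309] q6 -2.5069209270185087 -2.7485791593790054
t: 28.53
tcp_pos: [0.6472, -0.0083, 0.0308]
tool_rot: [-0.001, 0.455, 0.891, 0.001]
force: [-1.0, 5.4, 1.9]
grip_width: 0.0273
knob top 0.05996962254494803 torque [ 1.8952  0.2605 -0.0732] F [-0.986   5.3553  1.8546] tcp [ 0.6472 -0.0083  0.0308] q6 -2.8082066899980087 -1.3814010098576546
k2 k3 shift 0 0 0.9892937
k3 k4 shift -2 0 0.92902404
k4 k5 shift 0 2 0.9071395
```

Torque rose to about 1.4 N m and then the pads slipped on the head, so the stop is reached. I'll release, retreat and inspect.

```bash
python3 -m inch '[{"jaw":58,"x":0,"y":0,"z":0,"spin":0},{"jaw":58,"x":0,"y":0,"z":0,"spin":0},{"jaw":58,"x":0,"y":0,"z":0,"spin":0},{"jaw":58,"x":0,"y":0,"z":0,"spin":0},{"jaw":58,"x":0,"y":0,"z":0,"spin":0},{"jaw":58,"x":0,"y":0,"z":20,"spin":0},{"jaw":58,"x":0,"y":0,"z":55,"spin":0},{"jaw":58,"x":0,"y":0,"z":90,"spin":0.1},{"jaw":58,"x":0,"y":0,"z":120,"spin":0.2},{"jaw":58,"x":0,"y":0,"z":150,"spin":0.3},{"jaw":58,"x":-20,"y":0,"z":175,"spin":0.42},{"jaw":58,"x":-40,"y":-10,"z":175,"spin":0.54},{"jaw":58,"x":-60,"y":-20,"z":175,"spin":0.66},{"jaw":58,"x":-70,"y":-24,"z":175,"spin":0.78},{"jaw":58,"x":-70,"y":-24,"z":175,"spin":0.9},{"jaw":58,"x":-70,"y":-24,"z":175,"spin":1.02},{"jaw":58,"x":-70,"y":-24,"z":175,"spin":1.14},{"jaw":58,"x":-70,"y":-24,"z":175,"spin":1.26},{"jaw":58,"x":-70,"y":-24,"z":175,"spin":1.38},{"jaw":58,"x":-70,"y":-24,"z":175,"spin":1.5}]'
python3 -m inch '[{"jaw":58,"x":0,"y":0,"z":0,"spin":0.12},{"jaw":58,"x":0,"y":0,"z":0,"spin":0.24},{"jaw":58,"x":0,"y":0,"z":0,"spin":0.36},{"jaw":58,"x":0,"y":0,"z":0,"spin":0.48},{"jaw":58,"x":0,"y":0,"z":0,"spin":0.6},{"jaw":58,"x":0,"y":0,"z":0,"spin":0.72},{"jaw":58,"x":0,"y":0,"z":0,"spin":0.8},{"jaw":58,"x":0,"y":0,"z":0,"spin":0.8},{"jaw":58,"x":0,"y":0,"z":0,"spin":0.8}]'
python3 - <<'E'
from h import *
np.set_printoptions(precision=4,suppress=True)
s0=sense();print(s0['tcp_pos'],s0['q'],s0['qd'])
c=cam('wrist');im,d=eyes.capture('wrist');cv2.imwrite('pics/w20.png',im)
P=cloud(c,d)
x=np.array([np.cos(-.215),np.sin(-.215)]);y=np.array([-x[1],x[0]]);s=np.array([.5740,.0065])
u=(P[...,:2]-s)@x;v=(P[...,:2]-s)@y;z=P[...,2]
k=(z>.070)&(z<.085)&(abs(u)<.03)&(abs(v)<.025);r=cv2.minAreaRect(P[k][:,:2].astype(np.float32));print('lens',r,np.median(z[k]))
k2=(z>.055)&(z<.07)&(abs(u-.074)<.025)&(abs(v)<.025);kc,kr=cv2.minEnclosingCircle(P[k2][:,:2].astype(np.float32));print('knob',kc,kr,np.median(z[k2]))
e=np.array(kc)-r[0];print(np.hypot(*e),np.arctan2(e[1],e[0]))
for lo,hi in ((-.012,.004),(.012,.022),(.032,.045),(.1,.14)):
    k=(u>lo)&(u<hi)&(abs(v)<.021)&(abs(v)>(.017 if hi<.01 else 0))&(z>.012)&(z<.028)
    if k.sum()>5: print(lo,k.sum(),np.median(z[k]))
eyes.capture('top')
for q in ('spare_post','driver','lens_tube','shutter_box'):
    for r in finder.mark_of('top',q)[:1]: print(q,round(r['p'],2),ray(cam('top'),r['xy'],0.01 if q=='driver' else 0)[:2])
E
```

```text
t: 30.25
tcp_pos: [0.5775, -0.0341, 0.2059]
tool_rot: [-0.0, -0.277, 0.961, 0.0]
force: [-0.1, 0.0, -0.3]
grip_width: 0.0498
t: 31.0
tcp_pos: [0.5776, -0.034, 0.2059]
tool_rot: [-0.0, -0.626, 0.78, 0.0]
force: [0.5, -0.1, -0.8]
grip_width: 0.0497
[ 0.5776 -0.034   0.2059] [ 0.2877 -0.0179 -0.0198  0.0001 -1.5691 -0.506 ] [ 0.0009 -0.0015 -0.0002 -0.0011  0.0006 -0.0161]
lens ((0.5736192464828491, 0.006036021281033754), (0.012461397796869278, 0.03536500781774521), 77.31484985351562) 0.07529657869743667
knob (0.6465741395950317, -0.009886867366731167) 0.015799136832356453 0.059421297280788654
0.0746723162349951 -0.2148868055601314
-0.012 55 0.01921000539381973
0.012 250 0.01931341320872465
0.032 441 0.01931106073283717
0.1 1258 0.01923842625990904
spare_post 0.49 [ 0.4325 -0.3452]
driver 0.58 [ 0.3707 -0.0521]
lens_tube 0.64 [ 0.7119 -0.3048]
```

View pics/w20.png

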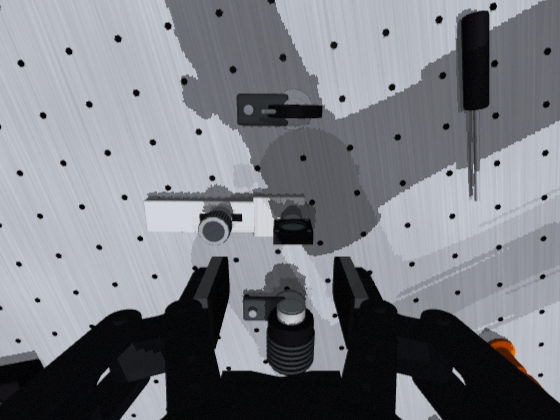

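```bash
python3 -c "
from rig import robot,sense
print(robot.job_done(),sense()['t'])"
```

```text
the job is handed in; nothing more can be done
the job is handed in; nothing more can be done
```

The lens is back in the fork clamp and the thumbscrew is tight; I handed the job in at about 31 s of the 72 s allowed. I gripped the mount by its side edges, set it down about 5 cm in front of the fork, and slid it under the prongs until it touched the slot's bottom. I then turned the thumbscrew clockwise about 11 rad, in two strokes with one regrasp.

**Last checks:**
- **Home:** the knob and lens are 74.7 mm apart, against 75 mm nominal.
- **Square:** the lens's width axis is within about 0.01 rad of the fork's axis.
- **Upright:** the mount's top is at about 74 mm once the camera's height offset is taken off.
- **Fork down:** its top is level at about 18 mm, which is the foot plus the fork's thickness, so it rests on the foot.
- **Screw tight:** the knob dropped about 1.6 mm by depth, against the 2 mm expected. The turning torque rose to about 1.4 N m and then the pads slipped on the head, which I took as the stop.
- **Robot clear:** the gripper was about 0.2 m up and at rest, touching nothing.

**Disagreed or not checked:**
- **Clamping force:** the force of the fork on the foot can't be measured directly; I inferred it from the stop torque and the fork's height.
- **Other objects:** the spare post, driver and lens tube came out within about 6 mm of where they started, which is detector noise. The shutter box was never measured: the network did not report it in the last check. My moves stayed well away from it.
- **First move command:** it was refused because it left out the gripper value, and nothing moved.

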